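# File the slide boxes and staining jars on the microscope bench riser

### The job

Tidy the microscope bench: draw back the blue bookend on the riser shelf and file every slide box standing on its short end, side by side like books and square to the row, from the left end plate, then slide the bookend back up against the last box so that the row is closed up. Set every staining jar upright in a row from the right end plate, each next to the last with no more than a finger's breadth between them. Centre both rows on the black strip, and leave the objective, the tissue box and the culture dishes where they are.

Things in the scene. Friction and masses are not known exactly. Their poses are not given: they have to be found in the camera images.
- shelf: fixed bench riser: white board 480 long (y) x 140 deep (x), top face 90 mm over the bench. Origin at bench level under its centre; +y to its left end as the robot sees it, +x away. Flush black strip 80 wide along the middle. Dark end plates on the board, 80 deep, left one 80 high, right one 50 high, inner faces 460 apart. Aluminium rail 8 x 8 on the board 63 mm behind the centre line
- shelf_left (a point): on the board's upper face, on the centre line of the strip, at the inner face of the LEFT (+y) end plate; axes as the shelf's
- shelf_right (a point): on the board's upper face, on the centre line of the strip, at the inner face of the RIGHT (-y) end plate; axes as the shelf's
- bookend (a joint): travel of the blue sliding bookend, m: 0 = its face 20 mm from the left end plate, 0.16 = drawn fully back (face 180 mm from it). About 1.5 N friction; stays where left. Upright plate 76 deep x 4 thick, top 74 mm over the board; behind it (-y) a thin foot 76 long with a black thumb knob
- bookend_face (a point): foot of the bookend's upright face (the side towards the left end plate), on the centre line at the height of the board; axes as the shelf's
- bookend_knob (a point): centre of the top of the bookend's thumb knob: an upright black cylinder 18 diameter, 42 high, its top 47 mm over the board, 56 mm to the right (-y) of the upright face; move the bookend by it
- box1: blue plastic slide box (may be absent), 62 wide (its x) x 100 long (its y) x 32 thick (its z), 130 g, hinged and latched shut, paper label on the lid (+z). Origin in the middle of the box. It starts lying flat on the bench, its long side roughly across the robot's view (y)
- box2: green plastic slide box (may be absent), 62 wide (its x) x 100 long (its y) x 32 thick (its z), 130 g, hinged and latched shut, paper label on the lid (+z). Origin in the middle of the box. It starts lying flat on the bench, its long side roughly across the robot's view (y)
- box3: orange plastic slide box (may be absent), 62 wide (its x) x 100 long (its y) x 32 thick (its z), 130 g, hinged and latched shut, paper label on the lid (+z). Origin in the middle of the box. It starts lying flat on the bench, its long side roughly across the robot's view (y)
- jar1: staining jar (may be absent): closed amber glass jar, 56 diameter, with a white screw cap 58 diameter x 20 high on top; 78 high over all, 180 g. Origin at the centre of its underside, z up
- jar2: staining jar (may be absent): closed amber glass jar, 56 diameter, with a white screw cap 58 diameter x 20 high on top; 78 high over all, 180 g. Origin at the centre of its underside, z up
- jar3: staining jar (may be absent): closed amber glass jar, 56 diameter, with a white screw cap 58 diameter x 20 high on top; 78 high over all, 180 g. Origin at the centre of its underside, z up
- objective: bystander: brass microscope objective standing on the bench, 34 diameter, 60 high, origin at the centre of its underside
- tissue_box: bystander: white box of lens tissues 60 x 100 x 45 high, origin at the centre of its underside
- dishes: bystander: stack of clear culture dishes, 60 diameter, 45 high, origin at the centre of its underside
Mind the look-alikes: they are no part of the job. Of the things like the box2, leave any that is pink; of the rest the smaller one is meant. What is shaped like the jar3 but turquoise is not meant.

How it is judged (in metres and radians):
On the way, in this order (a step that is already met when the one before it is completed fails the run):
1. the bookend is drawn back to make room (value of joint bookend above 0.06 m), for 0.2 s.
2. every slide box stands on its short end on the shelf, to the left of the bookend (angle between the y axis of each of box1, box2, box3 and the z axis of shelf, either way round below 0.15 rad and z of box1 in the frame of shelf_left between 0.04 and 0.06 m and y of each of box1, box2, box3 in the frame of bookend_face above 0.01 m and z of box2 in the frame of shelf_left between 0.04 and 0.06 m and z of box3 in the frame of shelf_left between 0.04 and 0.06 m), for 0.2 s.
At the end, for the whole second after the job is handed in: Boxes on end (0.1 rad), square (0.15 rad), within 13 mm of the centre line, within 10 mm of touching places from the left end; bookend within 6 mm of the last box. Jars upright, within 13 mm of the centre line, in a row from the right end, gaps under 13 mm. All at rest on the shelf (angle between the y axis of each of box1, box2, box3 and the z axis of shelf, either way round below 0.1 rad and angle between the z axis of each of box1, box2, box3 and the y axis of shelf, either way round below 0.15 rad and x of box1 in the frame of shelf_left between -0.013 and 0.013 m and z of box1 in the frame of shelf_left between 0.044 and 0.056 m and y of each of box1, box2, box3 in the frame of bookend_face above 0.01 m and linear speed of each of box1, box2, box3, jar1, jar2, jar3 below 0.02 m/s and x of box2 in the frame of shelf_left between -0.013 and 0.013 m and z of box2 in the frame of shelf_left between 0.044 and 0.056 m and x of box3 in the frame of shelf_left between -0.013 and 0.013 m and z of box3 in the frame of shelf_left between 0.044 and 0.056 m and (y of box1 in the frame of shelf_left between -0.026 and -0.009 m or (y of box1 in the frame of shelf_left between -0.058 and -0.041 m and (y of box2 in the frame of shelf_left between -0.026 and -0.009 m or y of box3 in the frame of shelf_left between -0.026 and -0.009 m)) or (y of box1 in the frame of shelf_left between -0.09 and -0.073 m and (y of box2 in the frame of shelf_left between -0.058 and -0.041 m or y of box3 in the frame of shelf_left between -0.058 and -0.041 m))) and (y of box2 in the frame of shelf_left between -0.026 and -0.009 m or (y of box2 in the frame of shelf_left between -0.058 and -0.041 m and (y of box1 in the frame of shelf_left between -0.026 and -0.009 m or y of box3 in the frame of shelf_left between -0.026 and -0.009 m)) or (y of box2 in the frame of shelf_left between -0.09 and -0.073 m and (y of box1 in the frame of shelf_left between -0.058 and -0.041 m or y of box3 in the frame of shelf_left between -0.058 and -0.041 m))) and (y of box3 in the frame of shelf_left between -0.026 and -0.009 m or (y of box3 in the frame of shelf_left between -0.058 and -0.041 m and (y of box1 in the frame of shelf_left between -0.026 and -0.009 m or y of box2 in the frame of shelf_left between -0.026 and -0.009 m)) or (y of box3 in the frame of shelf_left between -0.09 and -0.073 m and (y of box1 in the frame of shelf_left between -0.058 and -0.041 m or y of box2 in the frame of shelf_left between -0.058 and -0.041 m))) and y of any of box1, box2, box3 in the frame of bookend_face below 0.022 m and angle between each of jar1, jar2, jar3's own z axis and vertical below 0.1 rad and x of jar1 in the frame of shelf_right between -0.013 and 0.013 m and z of jar1 in the frame of shelf_right between -0.006 and 0.006 m and x of jar2 in the frame of shelf_right between -0.013 and 0.013 m and z of jar2 in the frame of shelf_right between -0.006 and 0.006 m and x of jar3 in the frame of shelf_right between -0.013 and 0.013 m and z of jar3 in the frame of shelf_right between -0.006 and 0.006 m and (y of jar1 in the frame of shelf_right between 0.023 and 0.042 m or (y of jar1 in the frame of shelf_right between 0.081 and 0.113 m and (y of jar2 in the frame of shelf_right between 0.023 and 0.042 m or y of jar3 in the frame of shelf_right between 0.023 and 0.042 m)) or (y of jar1 in the frame of shelf_right between 0.139 and 0.184 m and (y of jar2 in the frame of shelf_right between 0.081 and 0.113 m or y of jar3 in the frame of shelf_right between 0.081 and 0.113 m))) and (y of jar2 in the frame of shelf_right between 0.023 and 0.042 m or (y of jar2 in the frame of shelf_right between 0.081 and 0.113 m and (y of jar1 in the frame of shelf_right between 0.023 and 0.042 m or y of jar3 in the frame of shelf_right between 0.023 and 0.042 m)) or (y of jar2 in the frame of shelf_right between 0.139 and 0.184 m and (y of jar1 in the frame of shelf_right between 0.081 and 0.113 m or y of jar3 in the frame of shelf_right between 0.081 and 0.113 m))) and (y of jar3 in the frame of shelf_right between 0.023 and 0.042 m or (y of jar3 in the frame of shelf_right between 0.081 and 0.113 m and (y of jar1 in the frame of shelf_right between 0.023 and 0.042 m or y of jar2 in the frame of shelf_right between 0.023 and 0.042 m)) or (y of jar3 in the frame of shelf_right between 0.139 and 0.184 m and (y of jar1 in the frame of shelf_right between 0.081 and 0.113 m or y of jar2 in the frame of shelf_right between 0.081 and 0.113 m)))).
It fails at once if the microscope objective is moved more than 20 mm (distance of objective from where it was at the start of the episode above 0.02 m).
It fails at once if the lens-tissue box is moved more than 20 mm (distance of tissue_box from where it was at the start of the episode above 0.02 m).
It fails at once if the stack of culture dishes is moved more than 20 mm (distance of dishes from where it was at the start of the episode above 0.02 m).
Of box1, box2, box3 only 2 to 3 are there at a start; the rules pass over those that are not, and their reading is None.
Of jar1, jar2, jar3 only 2 to 3 are there at a start; the rules pass over those that are not, and their reading is None.
At some moment in a run one of jar1, jar2, jar3 may be knocked a few centimetres aside while the robot is not near it.
It also fails if it takes over 210 s, if anything falls off the work surface, if the arm or the gripper's body presses on something with over 40 N, if the wrist force passes 120 N, or if a joint passes its speed limit or range.

### The arm

A 6-joint arm with a two-finger parallel gripper is mounted at the origin on the work surface. World frame = base frame: x ahead of the robot, y to its left, z up, the work surface at z = 0. Lengths are in mm, angles in rad, forces in N, time in s.
With the tool pointing down it reaches from about 300 to 775 mm from the base axis. Payload 14.6 kg.
Tool frame: the origin (TCP) lies between the finger pads; the fingertips stand manip.nose_length ahead of it and the grasp point (between the pads) lies 11 mm behind it (manip.nose_length is the distance from the TCP to the fingertips, in mm); z points along the fingers, y is the line along which they close (so a half turn about z gives the same grasp; the last joint's range is limited). The gripper opens to 94 mm and grips with 3 to 60 N. Pads are 16 mm wide; open, the fingers measure 119 mm over their backs; the gripper's body (75 mm by 177 mm) begins 78 mm behind the grasp point.
Start: joints at [1.135, 0.3, 1.521, -0, 1.321, -0.067], TCP at [198.27, 513.009, 213.446] pointing down, gripper open.
Joint ranges: [-3.03, 3.03], [-0.79, 2.21], [0.23, 2.52], [-1.04, 4.18], [0, 3.07], [-2.55, 2.55]. Speed limits (rad/s): [2.22, 2.22, 2.57, 3.14, 3.14, 3.14].

### API

Orientations are given as [roll, pitch, yaw] about the fixed x, y, z axes, in that order (R = Rz(yaw) Ry(pitch) Rx(roll)).
In Python, from cell import manip, cams, job gives the robot as it stands.
- The arm moves only by the tool jog_arm, never from a script. Its argument "commands" is a list of rows, each an object of numbers: "dx", "dy", "dz": the shift along the tool's x, y, z each as a share of 40 mm, from -1 to 1; "ax", "ay", "az": the turn, a rotation vector about the tool's x, y, z each as a share of 10 degrees, from -1 to 1; "gripper": the closure, from 0 (fully open) to 1 (shut). A call has 1 to 10 rows; each row shifts and turns the commanded pose from where the row before left it, along the tool's axes as they then stand; what a row does not reach is not made up. A row lasts 1/8 s, in which the tool goes at most 62.5 mm and 10.7 degrees, less where a joint would pass 70% of its speed; a pose out of reach is approached as far as the arm can. A call with a number of a shift or a turn outside -1 to 1 is refused whole. A call with a gripper value outside its range is refused whole. The fingers move at their own pace and stop on an object; "squeeze" is the grip in N (left out, the last holds). Time passes only in rows, so rows that do not move let the fingers close. It gives the time, the measured TCP pose, the force, the opening and the grip force at its end, in the units of the state.
- manip.read_state(): the state, without advancing time (a new reading comes with each control period).
- cams.camera(name): name is "scene" or "top" or "wrist"; returns a dict with "image" (480x640x3 uint8, red, green, blue), "fx", "fy", "cx", "cy" (pixels), "world_to_cam" (4x4, takes a point from world to camera coordinates). Camera axes: x right, y down, z forward; pixel columns grow to the right and rows downward; lengths in mm; the calibration is good to about 2 mm. A picture is of the moment at which its call begins. There is no depth.
- job.sign_off(): hands the job in; it is judged then, once.
The state is a dict: "clock": time; "joints": joint angles; "qd": joint speeds; "effort": joint torques, N m; "eef_pos": TCP position; "eef_rot": TCP orientation; "wrist_force": force on the tool from outside, world axes, zero at the start; "moment": the same for the moment, N m; "finger_gap": finger opening in mm; "finger_force": force on a finger pad.
Only numpy, scipy, OpenCV 4.12 (cv2) and the standard library are available. Lean on these libraries where they do the work, as an engineer would, in place of code of your own. Each camera call takes 0.05 s, during which the arm holds its last target. There are 200 camera calls.

## Working session

There is one attempt and no reset: what is moved stays moved. The work goes in short steps, Python scripts to look and compute and a tool call to move; the robot and the scene stay as the last step left them, time stands still between calls to the robot, and variables do not carry over. Pictures are saved under pics/ and viewed, at most 14 in all, crops included, and the job is handed in when it is done.

Besides the shell and the picture viewer there is one more tool, called after "Emit:" in YAML: its name, and indented under it one key for each argument. jog_arm: Moves the arm, as the interface text tells. Shift numbers are shares of 40 mm and turn numbers shares of 10 degrees, none past 1 either way. Its arguments: {"type":"object","properties":{"commands":{"type":"array"},"squeeze":{"type":"number"}},"required":["commands"]}

```bash
mkdir -p pics; ls; python3 - <<'E'
from cell import manip,cams,job
import cv2,numpy as np
s=manip.read_state();print(s, manip.nose_length)
for n in("scene","top"):
    c=cams.camera(n);cv2.imwrite(f"pics/{n}0.png",c["image"][:,:,::-1]);print(n,c["fx"],c["cx"],c["cy"],np.round(c["world_to_cam"],3).tolist())
E
```

```text
pics
{'clock': 0.0, 'joints': array([ 1.13539410e+00,  3.00466077e-01,  1.52162227e+00,  9.88369184e-06,
        1.32071954e+00, -6.65782453e-02]), 'qd': array([-5.22093779e-05, -2.26714908e-05,  1.54104136e-03,  5.99774699e-04,
       -1.56183499e-03, -1.23255131e-03]), 'effort': array([-2.60705401e-04, -5.31807518e+01, -3.52745819e+01,  7.08202645e-02,
        2.43411079e-02, -1.21746898e-04]), 'eef_pos': array([198.15794281, 512.76709924, 212.87166378]), 'eef_rot': array([-3.14038074e+00, -9.04008787e-05,  2.77276616e+00]), 'wrist_force': array([ 0.37529132,  0.34123609, -0.22255411]), 'moment': array([ 0.02321018, -0.01290598,  0.01785309]), 'finger_force': 0.0, 'finger_gap': 93.97650341531501} 8.0
scene 620.3936642407107 322.4314633993415 231.07329700897685 [[0.244, 0.97, 0.022, -131.823], [0.598, -0.132, -0.791, -235.59], [-0.764, 0.206, -0.612, 1741.67], [0.0, 0.0, 0.0, 1.0]]
top 566.80332394197 309.34861258751556 241.33350639340725 [[-0.005, -1.0, -0.005, -10.649], [-0.988, 0.006, -0.156, 504.338], [0.157, 0.005, -0.988, 1151.955], [0.0, 0.0, 0.0, 1.0]]
```

View pics/scene0.png

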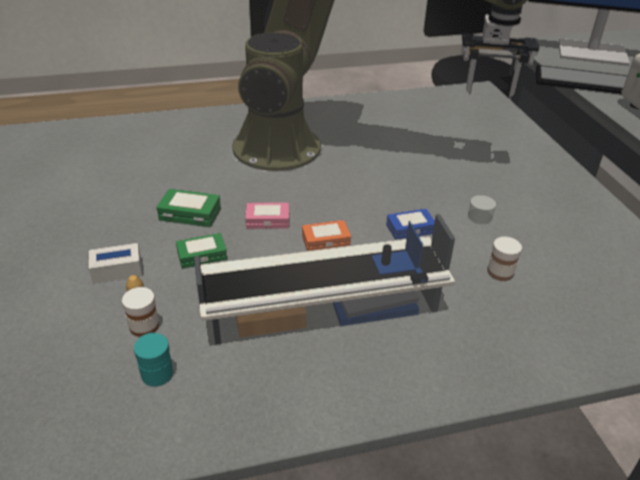

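View pics/top0.png

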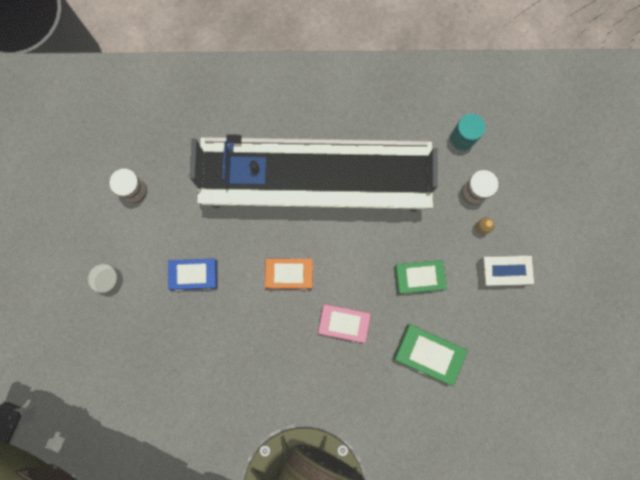

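The scene view shows jars at (140,310) and (504,258), with turquoise at (154,360). In the top view the small boxes are blue (192,274), orange (289,273) and green (422,277). The jar caps are at (124,183) and (483,185), the objective is at (486,226), and the bookend knob is at (254,168). There are three boxes and two jars.

```bash
cat > h.py <<'E'
from cell import manip,cams,job
import cv2,numpy as np
from scipy.spatial.transform import Rotation as R
def cal(c): return np.array([[c["fx"],0,c["cx"]],[0,c["fy"],c["cy"]],[0,0,1]]),np.array(c["world_to_cam"])
def plane(c,uv,z):
    K,T=cal(c);r=T[:3,:3].T@np.linalg.solve(K,[uv[0],uv[1],1]);o=-T[:3,:3].T@T[:3,3]
    return (o+r*(z-o[2])/r[2])[:2]
def tri(c1,p1,c2,p2):
    P=[cal(c)[0]@cal(c)[1][:3] for c in(c1,c2)]
    X=cv2.triangulatePoints(P[0],P[1],np.float64(p1).reshape(2,1),np.float64(p2).reshape(2,1));return (X[:3]/X[3]).ravel()
def proj(c,X):
    K,T=cal(c);q=K@(T[:3,:3]@np.asarray(X,float)+T[:3,3]);return q[:2]/q[2]
def crop(c,u,v,w,h,k,name):
    im=c["image"][v:v+h,u:u+w,::-1];cv2.imwrite(f"pics/{name}.png",cv2.resize(im,None,fx=k,fy=k,interpolation=cv2.INTER_CUBIC))
def move(pos,rpy=None,show=True):
    """tool-frame shift (mm) and rotvec (deg) from the present pose, in jog shares"""
    s=manip.read_state();R0=R.from_euler('xyz',s["eef_rot"])
    d=R0.inv().apply(np.array(pos)-s["eef_pos"])/40
    a=(R0.inv()*R.from_euler('xyz',rpy)).as_rotvec(degrees=True)/10 if rpy is not None else np.zeros(3)
    print("shift",d.round(2),"turn",a.round(2));return d,a
E
python3 - <<'E'
from h import *
cv=cams.camera("top");cs=cams.camera("scene")
for n in("top","scene"): 
    c={"top":cv,"scene":cs}[n];K,T=cal(c);print(n,(-T[:3,:3].T@T[:3,3]).round())
for n,a,b in[("blue",(192,274),(411,219)),("orange",(289,273),(327,234)),("green",(422,277),(201,245)),("knobtop",(254,166),(387,247)),("jarL cap",(124,182),(507,246)),("jarR",(483,184),(139,300)),("obj",(486,224),(134,281)),("shelf bl corner front-left(far)",(198,206),(0,0))]:
    if b!=(0,0): print(n,tri(cv,a,cs,b).round())
    for z in(32,): print("  plane",plane(cv,a,z).round())
# labels via white mask within boxes
g=cv["image"].astype(int)
for n,(u,v) in dict(blue=(192,274),orange=(289,273),green=(422,277)).items():
    w=(g[v-18:v+18,u-28:u+28].min(2)>150).astype(np.uint8)
    r=cv2.minAreaRect(cv2.findNonZero(w)+[u-28,v-18]);b=np.array([plane(cv,p,32) for p in cv2.boxPoints(r)])
    print(n,r,b.mean(0).round(1),b.round().tolist())
crop(cv,180,120,135,100,5.9,"cA");crop(cv,370,110,135,130,4.6,"cB")
E
```

```text
top [ 318.  -19. 1217.]
scene [1503. -262.  882.]
blue [438. 236.  29.]
  plane [437. 233.]
orange [440.  33.  21.]
  plane [438.  30.]
green [ 429. -246.   30.]
  plane [ 429. -249.]
knobtop [642.  97. 132.]
  plane [671. 106.]
jarL cap [627. 373.  74.]
  plane [637. 386.]
jarR [ 618. -373.   70.]
  plane [ 628. -387.]
obj [ 538. -383.   48.]
  plane [ 541. -388.]
  plane [583. 225.]
blue ((191.0, 273.0), (20.0, 28.0), 90.0) [439.6 235.6] [[461.0, 266.0], [461.0, 207.0], [418.0, 206.0], [419.0, 264.0]]
orange ((288.0, 272.5), (19.0, 28.0), 90.0) [439.6  31.9] [[460.0, 61.0], [459.0, 2.0], [419.0, 3.0], [420.0, 61.0]]
green ((421.0940856933594, 275.9405822753906), (19.801239013671875, 29.254093170166016), 84.2894058227539) [ 430.9 -246.8] [[449.0, -215.0], [454.0, -276.0], [413.0, -279.0], [407.0, -218.0]]
```

View pics/cA.png

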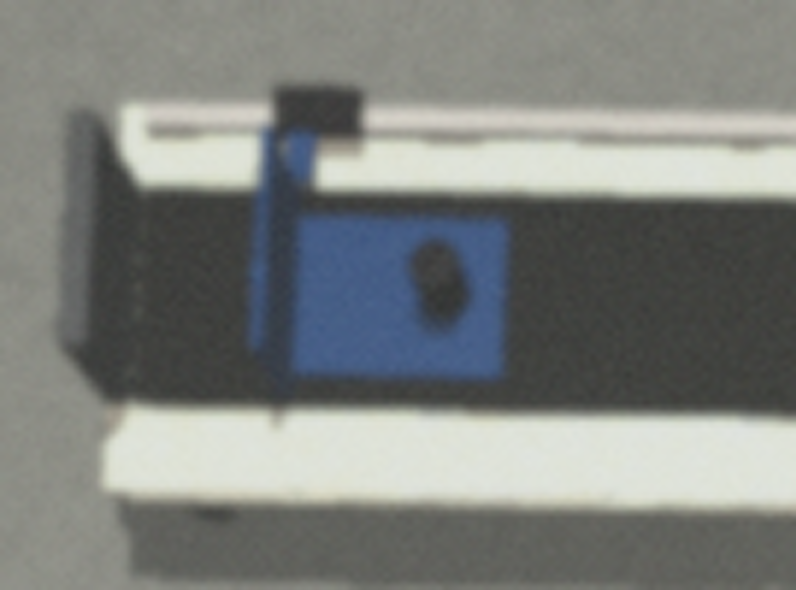

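View pics/cB.png

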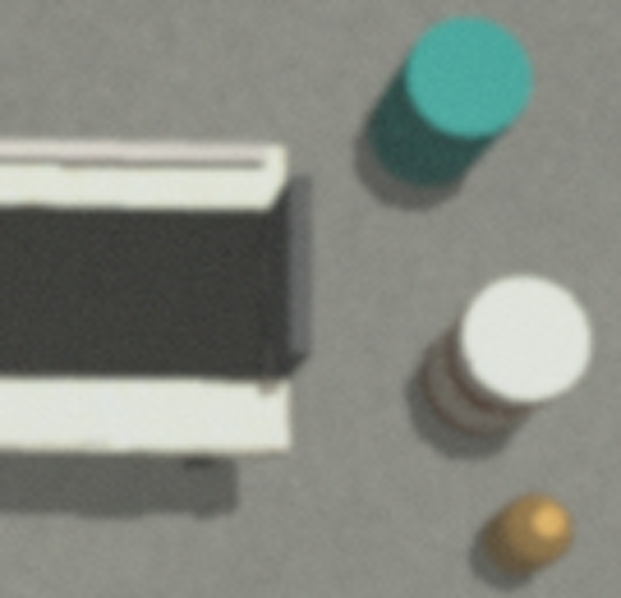

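The crops give these pixel positions:
- **Crop A:** board corners at (120,103) and (103,490), left plate inner foot at x≈137, knob top at (433,258).
- **Crop B:** board corners at (287,146) and (291,450), right jar cap at (526,339), objective top at (548,521).

```bash
python3 - <<'E'
from h import *
cv=cams.camera("top");cs=cams.camera("scene")
A=lambda x,y:(180+x/5.9-.4,120+y/5.9-.4)
B=lambda x,y:(370+x/4.6-.4,110+y/4.6-.4)
P={}
for n,p in dict(BL=A(120,103),FL=A(103,490),BR=B(287,146),FR=B(291,450),sBL=A(140,190),sFL=A(120,403),sBR=B(268,209),sFR=B(268,379)).items(): P[n]=plane(cv,p,90);print(n,P[n].round(1))
C=(P["BL"]+P["FL"]+P["BR"]+P["FR"])/4;d=P["BL"]-P["BR"]+P["FL"]-P["FR"]
print("centre",C,"yaw deg",np.degrees(np.arctan2(-d[0],d[1])),"len",np.hypot(*d)/2)
d=P["sBL"]-P["sBR"]+P["sFL"]-P["sFR"];print("strip yaw",np.degrees(np.arctan2(-d[0],d[1])))
print("knob",plane(cv,A(433,258),137),"jarR",plane(cv,B(526,339),78),"obj",plane(cv,B(548,521),60),"jarL",plane(cv,(124,182.5),78))
crop(cs,190,200,270,130,2.96,"cS")
g=cv["image"].astype(int)
for n,(u,v) in dict(L=(124,183),R=(483,185)).items():
    w=(g[v-22:v+22,u-22:u+22].min(2)>165).astype(np.uint8);e=cv2.fitEllipse(max(cv2.findContours(w,0,1)[0],key=len));c=(e[0][0]+u-22,e[0][1]+v-22);print(n,c,e[1],plane(cv,c,78))
E
```

```text
BL [716.7 212.5]
FL [577.4 214.8]
BR [ 704.2 -268.1]
FR [ 564.6 -264.5]
sBL [684.8 204.7]
sFL [608.2 209.7]
sBR [ 674.9 -258.5]
sFR [ 596.8 -255.5]
centre [640.70093333 -26.31016228] yaw deg -1.505972670357921 len 480.1161657599201
strip yaw -1.3176251869210163
knob [645.26959031  96.71429688] jarR [ 617.4565584  -374.37654471] obj [ 537.74075752 -385.43220986] jarL [623.76632619 369.95950265]
L (122.7204761505127, 181.42532348632812) (25.616884231567383, 27.365293502807617) [626.07613876 372.72263501]
R (484.1007328033447, 183.00529098510742) (25.886219024658203, 27.68147850036621) [ 618.07122571 -374.72423003]
```

View pics/cS.png

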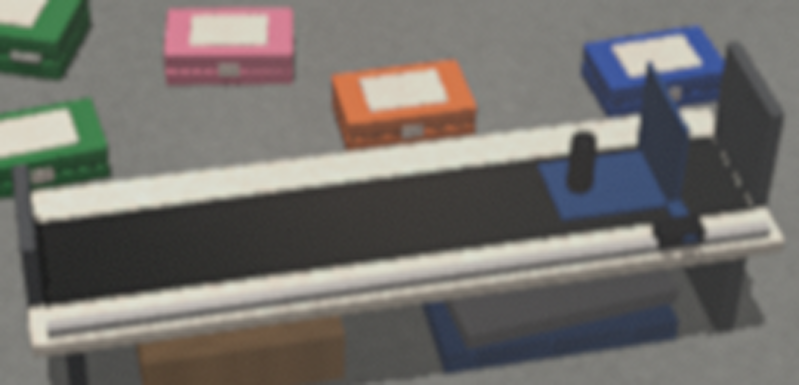

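Emit:
jog_arm:
  commands:
    - {"az": 1, "gripper": 0}
    - {"az": 1}
    - {"az": 1}
    - {"az": 1}
    - {"az": 1}
    - {"az": 1}
    - {"az": 1}
    - {"az": 0.04}
    - {}

```text
schema error: expected keys dx, dy, dz, ax, ay, az, gripper
```

Emit:
jog_arm:
  commands:
    - {"dx": -0.8, "dy": 0.9}
    - {"dx": -0.8, "dy": 0.9}
    - {"dx": -0.8, "dy": 0.9}
    - {"dx": -0.8, "dy": 0.9}
    - {"dx": -0.8, "dy": 0.9}
    - {"dx": -0.8, "dy": 0.9}
    - {"dx": -0.8, "dy": 0.9}
    - {"dx": -0.8, "dy": 0.9}
    - {"dx": -0.8, "dy": 0.9}
    - {"dx": -0.8, "dy": 0.9}

```text
schema error: expected keys dx, dy, dz, ax, ay, az, gripper
```

Emit:
jog_arm:
  commands:
    - {"dx": -0.7, "dy": 0.8}
    - {"dx": -0.7, "dy": 0.8}
    - {"dx": -0.7, "dy": 0.8}
    - {}

```text
schema error: expected keys dx, dy, dz, ax, ay, az, gripper
```

```bash
python3 - <<'E'
from h import *
s=manip.read_state();print(s["eef_pos"],np.degrees(s["eef_rot"]),s["joints"].round(2));move([645.3,96.7,109],np.radians([180,0,88.5]))
c=cams.camera("wrist");cv2.imwrite("pics/w1.png",c["image"][:,:,::-1]);print(proj(c,[645.3,96.7,137]),proj(c,[645.3,96.7,95]),np.round(c["world_to_cam"],2).tolist())
E
```

```text
[198.25244234 512.94682591 213.26848181] [-1.79978862e+02  1.87113190e-04  1.58870548e+02] [ 1.14  0.3   1.52 -0.    1.32 -0.07]
shift [-14.18  -5.68   2.61] turn [-0.    0.    7.04]
[127.68910121 707.11412636] [145.18141512 656.27667371] [[0.36, 0.93, -0.0, -550.13], [0.9, -0.35, 0.25, -26.28], [0.23, -0.09, -0.97, 391.39], [0.0, 0.0, 0.0, 1.0]]
```

View pics/w1.png

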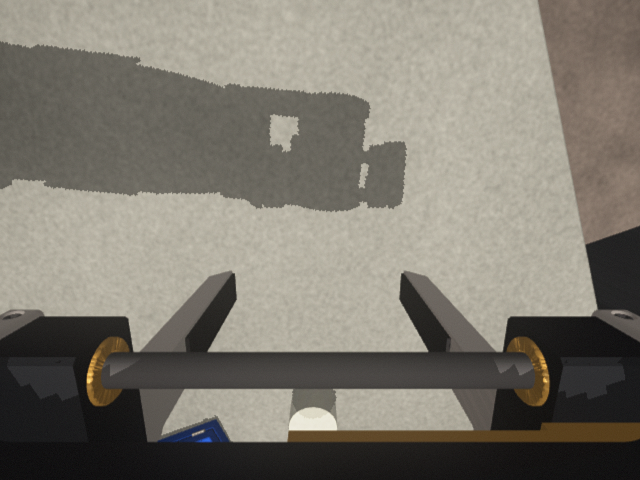

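The moves were refused because every row needs all the keys. The wrist picture shows only bench, the fingers and their shadow.

Emit:
jog_arm:
  commands:
    - {"dx": 0, "dy": 0, "dz": 0, "ax": 0, "ay": 0, "az": 1, "gripper": 0}
    - {"dx": 0, "dy": 0, "dz": 0, "ax": 0, "ay": 0, "az": 1, "gripper": 0}
    - {"dx": 0, "dy": 0, "dz": 0, "ax": 0, "ay": 0, "az": 1, "gripper": 0}
    - {"dx": 0, "dy": 0, "dz": 0, "ax": 0, "ay": 0, "az": 1, "gripper": 0}
    - {"dx": 0, "dy": 0, "dz": 0, "ax": 0, "ay": 0, "az": 1, "gripper": 0}
    - {"dx": 0, "dy": 0, "dz": 0, "ax": 0, "ay": 0, "az": 1, "gripper": 0}
    - {"dx": 0, "dy": 0, "dz": 0, "ax": 0, "ay": 0, "az": 1, "gripper": 0}
    - {"dx": 0, "dy": 0, "dz": 0, "ax": 0, "ay": 0, "az": 0.04, "gripper": 0}

```text
clock: 1.35
eef_pos: [198.3, 513.0, 213.4]
eef_rot: [-3.142, 0.0, 1.545]
wrist_force: [-0.1, 0.8, 0.1]
finger_gap: 93.9
finger_force: 0.0
```

Emit:
jog_arm:
  commands:
    - {"dx": -0.8, "dy": 0.9, "dz": 0, "ax": 0, "ay": 0, "az": 0, "gripper": 0}
    - {"dx": -0.8, "dy": 0.9, "dz": 0, "ax": 0, "ay": 0, "az": 0, "gripper": 0}
    - {"dx": -0.8, "dy": 0.9, "dz": 0, "ax": 0, "ay": 0, "az": 0, "gripper": 0}
    - {"dx": -0.8, "dy": 0.9, "dz": 0, "ax": 0, "ay": 0, "az": 0, "gripper": 0}
    - {"dx": -0.8, "dy": 0.9, "dz": 0, "ax": 0, "ay": 0, "az": 0, "gripper": 0}
    - {"dx": -0.8, "dy": 0.9, "dz": 0, "ax": 0, "ay": 0, "az": 0, "gripper": 0}
    - {"dx": -0.8, "dy": 0.9, "dz": 0, "ax": 0, "ay": 0, "az": 0, "gripper": 0}
    - {"dx": -0.8, "dy": 0.9, "dz": 0, "ax": 0, "ay": 0, "az": 0, "gripper": 0}
    - {"dx": -0.8, "dy": 0.9, "dz": 0, "ax": 0, "ay": 0, "az": 0, "gripper": 0}
    - {"dx": -0.8, "dy": 0.9, "dz": 0, "ax": 0, "ay": 0, "az": 0, "gripper": 0}

```text
clock: 2.6
eef_pos: [550.6, 182.3, 213.5]
eef_rot: [3.141, -0.0, 1.549]
wrist_force: [0.9, -0.0, 0.3]
finger_gap: 94.3
finger_force: 0.0
```

Emit:
jog_arm:
  commands:
    - {"dx": -0.7, "dy": 0.8, "dz": 0, "ax": 0, "ay": 0, "az": 0, "gripper": 0}
    - {"dx": -0.7, "dy": 0.8, "dz": 0, "ax": 0, "ay": 0, "az": 0, "gripper": 0}
    - {"dx": -0.7, "dy": 0.8, "dz": 0, "ax": 0, "ay": 0, "az": 0, "gripper": 0}
    - {"dx": 0, "dy": 0, "dz": 0, "ax": 0, "ay": 0, "az": 0, "gripper": 0}
    - {"dx": 0, "dy": 0, "dz": 0, "ax": 0, "ay": 0, "az": 0, "gripper": 0}

```text
clock: 3.22
eef_pos: [643.0, 97.3, 213.2]
eef_rot: [-3.141, -0.0, 1.547]
wrist_force: [-0.6, 0.6, 0.2]
finger_gap: 94.2
finger_force: 0.0
```

```bash
python3 - <<'E'
from h import *
s=manip.read_state();print(s["clock"],s["eef_pos"],np.degrees(s["eef_rot"]),s["joints"].round(2));move([645.3,96.7,109],np.radians([180,0,88.5]))
c=cams.camera("wrist");cv2.imwrite("pics/w2.png",c["image"][:,:,::-1]);print(proj(c,[645.3,96.7,137]),proj(c,[645.3,96.7,95]))
S=lambda x,y,z:[641+x+.026*y,-26+y-.026*x,z]
for p in [(0,230,90),(40,230,90),(-40,230,90),(70,240,90),(-70,240,90)]: print(p,proj(c,S(*p)).round())
E
```

```text
3.225 [642.98073066  97.30697348 213.20968527] [-1.79968499e+02 -3.91329977e-03  8.86106886e+01] [0.09 0.53 1.2  0.   1.41 0.12]
shift [-0.01  0.06  2.61] turn [-0.   -0.    0.01]
[320.54190249 253.29739019] [320.13409472 239.92461589]
(0, 230, 90) [319. 113.]
(40, 230, 90) [368. 113.]
(-40, 230, 90) [271. 113.]
(70, 240, 90) [405. 100.]
(-70, 240, 90) [234. 100.]
```

View pics/w2.png

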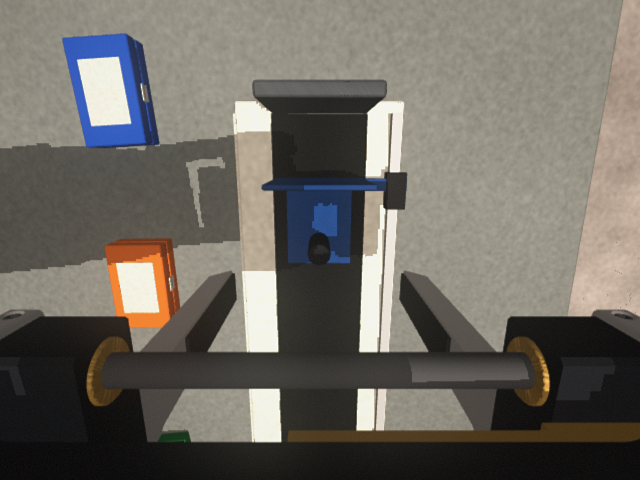

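The wrist view shows the knob at (319,248), the plate foot at row 113 and the board corners at (236,101) and (402,101). These match the prediction to 2 px, so I'll grip the knob and draw it back.

Emit:
jog_arm:
  commands:
    - {"dx": 0, "dy": 0.06, "dz": 0.9, "ax": 0, "ay": 0, "az": 0, "gripper": 0}
    - {"dx": 0, "dy": 0, "dz": 0.9, "ax": 0, "ay": 0, "az": 0, "gripper": 0}
    - {"dx": 0, "dy": 0, "dz": 0.8, "ax": 0, "ay": 0, "az": 0, "gripper": 0}
    - {"dx": 0, "dy": 0, "dz": 0, "ax": 0, "ay": 0, "az": 0, "gripper": 1}
    - {"dx": 0, "dy": 0, "dz": 0, "ax": 0, "ay": 0, "az": 0, "gripper": 1}
    - {"dx": 0, "dy": 0, "dz": 0, "ax": 0, "ay": 0, "az": 0, "gripper": 1}
    - {"dx": 0, "dy": 0, "dz": 0, "ax": 0, "ay": 0, "az": 0, "gripper": 1}
    - {"dx": 0, "dy": 0, "dz": 0, "ax": 0, "ay": 0, "az": 0, "gripper": 1}
    - {"dx": 0, "dy": 0, "dz": 0, "ax": 0, "ay": 0, "az": 0, "gripper": 1}
  squeeze: 15

```text
clock: 4.4
eef_pos: [645.7, 96.9, 109.6]
eef_rot: [3.141, -0.0, 1.544]
wrist_force: [-0.3, 0.5, 0.1]
finger_gap: 37.5
finger_force: 0.0
```

Emit:
jog_arm:
  commands:
    - {"dx": -0.4, "dy": 0, "dz": 0, "ax": 0, "ay": 0, "az": 0, "gripper": 1}
    - {"dx": -0.4, "dy": 0, "dz": 0, "ax": 0, "ay": 0, "az": 0, "gripper": 1}
    - {"dx": -0.4, "dy": 0, "dz": 0, "ax": 0, "ay": 0, "az": 0, "gripper": 1}
    - {"dx": -0.4, "dy": 0, "dz": 0, "ax": 0, "ay": 0, "az": 0, "gripper": 1}
    - {"dx": -0.4, "dy": 0, "dz": 0, "ax": 0, "ay": 0, "az": 0, "gripper": 1}
    - {"dx": -0.4, "dy": 0, "dz": 0, "ax": 0, "ay": 0, "az": 0, "gripper": 1}
    - {"dx": -0.4, "dy": 0, "dz": 0, "ax": 0, "ay": 0, "az": 0, "gripper": 1}
    - {"dx": -0.2, "dy": 0, "dz": 0, "ax": 0, "ay": 0, "az": 0, "gripper": 1}
    - {"dx": 0, "dy": 0, "dz": 0, "ax": 0, "ay": 0, "az": 0, "gripper": 1}

```text
clock: 5.52
eef_pos: [642.5, -23.5, 109.4]
eef_rot: [-3.142, -0.0, 1.543]
wrist_force: [0.3, 0.1, 0.7]
finger_gap: 0.3
finger_force: 0.0
```

The fingers close at about 76 mm/s, so the knob wasn't held yet. I'll go back and wait for the grip this time.

Emit:
jog_arm:
  commands:
    - {"dx": 0, "dy": 0, "dz": -0.8, "ax": 0, "ay": 0, "az": 0, "gripper": 0.4}
    - {"dx": 0, "dy": 0, "dz": -0.7, "ax": 0, "ay": 0, "az": 0, "gripper": 0.4}
    - {"dx": 0.6, "dy": 0, "dz": 0, "ax": 0, "ay": 0, "az": 0, "gripper": 0.4}
    - {"dx": 0.6, "dy": 0, "dz": 0, "ax": 0, "ay": 0, "az": 0, "gripper": 0.4}
    - {"dx": 0.6, "dy": 0, "dz": 0, "ax": 0, "ay": 0, "az": 0, "gripper": 0.4}
    - {"dx": 0.6, "dy": 0, "dz": 0, "ax": 0, "ay": 0, "az": 0, "gripper": 0.4}
    - {"dx": 0.6, "dy": 0, "dz": 0, "ax": 0, "ay": 0, "az": 0, "gripper": 0.4}
    - {"dx": 0, "dy": 0, "dz": 0, "ax": 0, "ay": 0, "az": 0, "gripper": 0.4}
    - {"dx": 0, "dy": 0, "dz": 0, "ax": 0, "ay": 0, "az": 0, "gripper": 0.4}

```text
clock: 6.65
eef_pos: [645.7, 96.7, 169.3]
eef_rot: [-3.141, 0.0, 1.544]
wrist_force: [1.1, 0.1, 0.4]
finger_gap: 56.5
finger_force: 0.0
```

```bash
python3 - <<'E'
from h import *
s=manip.read_state();print(s["clock"],s["eef_pos"],s["finger_gap"])
c=cams.camera("wrist");i=c["image"];cv2.imwrite("pics/w3.png",i[:,:,::-1])
for y in(80,97,110):print(proj(c,[645.3,y,137]),proj(c,[646.5,y+56,164]))
b=(i[:,:,2].astype(int)-i[:,:,0]>60);b[:,:200]=0;r=np.where(b[:,290:360].sum(1)>30)[0];print(r.min(),r.max(),[proj(c,[644.5,y+56-76,91]).round() for y in(80,97,110)])
E
```

```text
6.65 [645.7248973   96.74214637 169.32396703] 56.46062112241467
[317.51637988 295.91145514] [316.95185031 219.69673248]
[316.80382391 271.45354638] [316.06257826 187.79283172]
[316.23963133 252.08809122] [315.35285075 162.33034708]
191 197 [array([317., 296.]), array([317., 276.]), array([316., 260.])]
```

Emit:
jog_arm:
  commands:
    - {"dx": 0, "dy": 0, "dz": 0.75, "ax": 0, "ay": 0, "az": 0, "gripper": 0.4}
    - {"dx": 0, "dy": 0, "dz": 0.75, "ax": 0, "ay": 0, "az": 0, "gripper": 0.4}
    - {"dx": 0, "dy": 0, "dz": 0, "ax": 0, "ay": 0, "az": 0, "gripper": 1}
    - {"dx": 0, "dy": 0, "dz": 0, "ax": 0, "ay": 0, "az": 0, "gripper": 1}
    - {"dx": 0, "dy": 0, "dz": 0, "ax": 0, "ay": 0, "az": 0, "gripper": 1}
    - {"dx": 0, "dy": 0, "dz": 0, "ax": 0, "ay": 0, "az": 0, "gripper": 1}
    - {"dx": 0, "dy": 0, "dz": 0, "ax": 0, "ay": 0, "az": 0, "gripper": 1}
    - {"dx": 0, "dy": 0, "dz": 0, "ax": 0, "ay": 0, "az": 0, "gripper": 1}

```text
clock: 7.7
eef_pos: [644.0, 97.0, 110.3]
eef_rot: [-3.137, 0.0, 1.544]
wrist_force: [-18.7, -0.4, 12.6]
finger_gap: 17.6
finger_force: 15.0
```

Emit:
jog_arm:
  commands:
    - {"dx": -0.4, "dy": 0, "dz": 0, "ax": 0, "ay": 0, "az": 0, "gripper": 1}
    - {"dx": -0.4, "dy": 0, "dz": 0, "ax": 0, "ay": 0, "az": 0, "gripper": 1}
    - {"dx": -0.4, "dy": 0, "dz": 0, "ax": 0, "ay": 0, "az": 0, "gripper": 1}
    - {"dx": -0.4, "dy": 0, "dz": 0, "ax": 0, "ay": 0, "az": 0, "gripper": 1}
    - {"dx": -0.4, "dy": 0, "dz": 0, "ax": 0, "ay": 0, "az": 0, "gripper": 1}
    - {"dx": -0.4, "dy": 0, "dz": 0, "ax": 0, "ay": 0, "az": 0, "gripper": 1}
    - {"dx": -0.4, "dy": 0, "dz": 0, "ax": 0, "ay": 0, "az": 0, "gripper": 1}
    - {"dx": -0.2, "dy": 0, "dz": 0, "ax": 0, "ay": 0, "az": 0, "gripper": 1}
    - {"dx": 0, "dy": 0, "dz": 0, "ax": 0, "ay": 0, "az": 0, "gripper": 1}
    - {"dx": 0, "dy": 0, "dz": 0, "ax": 0, "ay": 0, "az": 0, "gripper": 1}

```text
clock: 8.95
eef_pos: [640.9, -23.4, 110.4]
eef_rot: [-3.138, 0.0, 1.544]
wrist_force: [-16.9, -0.9, 11.4]
finger_gap: 17.5
finger_force: 15.0
```

The knob is held and the bookend is at about 0.15. Knob x of 644.0 and then 640.9 confirms the centre line. I'll release it and go to the blue box.

Emit:
jog_arm:
  commands:
    - {"dx": 0, "dy": 0, "dz": 0, "ax": 0, "ay": 0, "az": 0, "gripper": 0}
    - {"dx": 0, "dy": 0, "dz": 0, "ax": 0, "ay": 0, "az": 0, "gripper": 0}
    - {"dx": 0, "dy": 0, "dz": -1, "ax": 0, "ay": 0, "az": 0, "gripper": 0}
    - {"dx": 0, "dy": 0, "dz": -1, "ax": 0, "ay": 0, "az": 0, "gripper": 0}
    - {"dx": 0, "dy": 0, "dz": -1, "ax": 0, "ay": 0, "az": 0, "gripper": 0}

```text
clock: 9.57
eef_pos: [642.5, -23.0, 230.9]
eef_rot: [3.141, -0.0, 1.544]
wrist_force: [-0.4, 0.7, -0.8]
finger_gap: 64.5
finger_force: 0.0
```

Emit:
jog_arm:
  commands:
    - {"dx": 0.96, "dy": -0.65, "dz": 0, "ax": 0, "ay": 0, "az": 0, "gripper": 0}
    - {"dx": 0.96, "dy": -0.65, "dz": 0, "ax": 0, "ay": 0, "az": 0, "gripper": 0}
    - {"dx": 0.96, "dy": -0.65, "dz": 0, "ax": 0, "ay": 0, "az": 0, "gripper": 0}
    - {"dx": 0.96, "dy": -0.65, "dz": 0, "ax": 0, "ay": 0, "az": 0, "gripper": 0}
    - {"dx": 0.96, "dy": -0.65, "dz": 0, "ax": 0, "ay": 0, "az": 0, "gripper": 0}
    - {"dx": 0.96, "dy": -0.65, "dz": 0, "ax": 0, "ay": 0, "az": 0, "gripper": 0}
    - {"dx": 0.96, "dy": -0.65, "dz": 0, "ax": 0, "ay": 0, "az": 0, "gripper": 0}
    - {"dx": 0.96, "dy": -0.65, "dz": 0, "ax": 0, "ay": 0, "az": 0, "gripper": 0}

```text
clock: 10.58
eef_pos: [441.9, 290.9, 229.7]
eef_rot: [3.141, -0.0, 1.544]
wrist_force: [0.6, 0.3, 0.2]
finger_gap: 93.9
finger_force: 0.0
```

Emit:
jog_arm:
  commands:
    - {"dx": 0, "dy": 0, "dz": 0, "ax": 0, "ay": -1, "az": 0, "gripper": 0}
    - {"dx": 0, "dy": 0, "dz": 0, "ax": 0, "ay": -1, "az": 0, "gripper": 0}
    - {"dx": 0, "dy": 0, "dz": 0, "ax": 0, "ay": -1, "az": 0, "gripper": 0}
    - {"dx": 0, "dy": 0, "dz": 0, "ax": 0, "ay": -1, "az": 0, "gripper": 0}
    - {"dx": 0, "dy": 0, "dz": 0, "ax": 0, "ay": -0.5, "az": 0, "gripper": 0}
    - {"dx": 0, "dy": 0, "dz": 0, "ax": 0, "ay": 0, "az": 0, "gripper": 0}
    - {"dx": 0, "dy": 0, "dz": 0, "ax": 0, "ay": 0, "az": 0, "gripper": 0}

```text
clock: 11.45
eef_pos: [443.0, 289.5, 229.9]
eef_rot: [3.141, 0.783, 1.543]
wrist_force: [-0.8, -1.4, 0.5]
finger_gap: 94.0
finger_force: 0.0
```

```bash
cat >> h.py <<'E'
def tilt(deg,yaw=-1.5):
    """rpy of tool with y along shelf x, tilted deg about it"""
    Rm=np.array([[0,1,0],[1,0,0],[0,0,-1.]])
    return (R.from_euler('z',yaw,degrees=True)*R.from_euler('x',deg,degrees=True)*R.from_matrix(Rm)).as_euler('xyz')
def goG(G,deg,yaw=-1.5,back=0):
    """jog to bring the grasp point to G with tilt deg, standing 'back' mm off"""
    rpy=tilt(deg,yaw);d=R.from_euler('xyz',rpy).apply([0,0,1]);return move(np.array(G)+(11-back)*d,rpy)
E
python3 - <<'E'
from h import *
s=manip.read_state();print(s["clock"],s["eef_pos"],s["eef_rot"],tilt(-45),s["joints"].round(2))
goG([439.5,235.7,22],-45,0,60);goG([439.5,235.7,22],-45,0)
E
```

```text
11.45 [442.98847917 289.53570632 229.85473751] [3.14063934 0.78267839 1.54313462] [3.14159265 0.78539816 1.54461639] [ 0.76  0.58  1.27 -0.55  1.86  0.78]
shift [ 2.71 -0.08  3.41] turn [-0.11 -0.02 -0.11]
shift [ 2.71 -0.05  4.91] turn [-0.11 -0.02 -0.11]
```

Emit:
jog_arm:
  commands:
    - {"dx": 0.68, "dy": -0.08, "dz": 0.85, "ax": 0, "ay": 0, "az": 0, "gripper": 0}
    - {"dx": 0.68, "dy": 0, "dz": 0.85, "ax": 0, "ay": 0, "az": 0, "gripper": 0}
    - {"dx": 0.68, "dy": 0, "dz": 0.85, "ax": 0, "ay": 0, "az": 0, "gripper": 0}
    - {"dx": 0.67, "dy": 0, "dz": 0.85, "ax": 0, "ay": 0, "az": 0, "gripper": 0}
    - {"dx": 0, "dy": 0, "dz": 0.5, "ax": 0, "ay": 0, "az": 0, "gripper": 0}
    - {"dx": 0, "dy": 0, "dz": 0.5, "ax": 0, "ay": 0, "az": 0, "gripper": 0}
    - {"dx": 0, "dy": 0, "dz": 0.5, "ax": 0, "ay": 0, "az": 0, "gripper": 0}
    - {"dx": 0, "dy": 0, "dz": 0, "ax": 0, "ay": 0, "az": 0, "gripper": 0}

```text
clock: 12.45
eef_pos: [438.0, 227.0, 14.4]
eef_rot: [-3.141, 0.784, 1.542]
wrist_force: [0.8, 0.6, 0.0]
finger_gap: 94.1
finger_force: 0.0
```

Emit:
jog_arm:
  commands:
    - {"dx": 0, "dy": 0, "dz": 0, "ax": 0, "ay": 0, "az": 0, "gripper": 1}
    - {"dx": 0, "dy": 0, "dz": 0, "ax": 0, "ay": 0, "az": 0, "gripper": 1}
    - {"dx": 0, "dy": 0, "dz": 0, "ax": 0, "ay": 0, "az": 0, "gripper": 1}
    - {"dx": 0, "dy": 0, "dz": 0, "ax": 0, "ay": 0, "az": 0, "gripper": 1}
    - {"dx": 0, "dy": 0, "dz": 0, "ax": 0, "ay": 0, "az": 0, "gripper": 1}
    - {"dx": 0, "dy": 0, "dz": 0, "ax": 0, "ay": 0, "az": 0, "gripper": 1}
  squeeze: 20

```text
clock: 13.2
eef_pos: [438.1, 228.0, 14.4]
eef_rot: [3.141, 0.785, 1.544]
wrist_force: [0.1, 4.1, 4.3]
finger_gap: 63.1
finger_force: 19.6
```

Emit:
jog_arm:
  commands:
    - {"dx": -0.7, "dy": 0, "dz": -0.7, "ax": 0, "ay": 0, "az": 0, "gripper": 1}
    - {"dx": -0.7, "dy": 0, "dz": -0.7, "ax": 0, "ay": 0, "az": 0, "gripper": 1}
    - {"dx": -0.7, "dy": 0, "dz": -0.7, "ax": 0, "ay": 0, "az": 0, "gripper": 1}
    - {"dx": -0.7, "dy": 0, "dz": -0.7, "ax": 0, "ay": 0, "az": 0, "gripper": 1}
    - {"dx": -0.7, "dy": 0, "dz": -0.7, "ax": 0, "ay": 0, "az": 0, "gripper": 1}
    - {"dx": -0.7, "dy": 0, "dz": -0.7, "ax": 0, "ay": 0, "az": 0, "gripper": 1}

```text
clock: 13.95
eef_pos: [437.7, 227.6, 252.7]
eef_rot: [-3.14, 0.786, 1.545]
wrist_force: [1.1, -0.2, -1.7]
finger_gap: 63.2
finger_force: 19.5
```

Emit:
jog_arm:
  commands:
    - {"dx": 0, "dy": 0, "dz": 0, "ax": 0, "ay": 0.9, "az": 0, "gripper": 1}
    - {"dx": 0, "dy": 0, "dz": 0, "ax": 0, "ay": 0.9, "az": 0, "gripper": 1}
    - {"dx": 0, "dy": 0, "dz": 0, "ax": 0, "ay": 0.9, "az": 0, "gripper": 1}
    - {"dx": 0, "dy": 0, "dz": 0, "ax": 0, "ay": 0.9, "az": 0, "gripper": 1}
    - {"dx": 0, "dy": 0, "dz": 0, "ax": 0, "ay": 0.9, "az": 0, "gripper": 1}
    - {"dx": 0, "dy": 0, "dz": 0, "ax": 0, "ay": 0.9, "az": 0, "gripper": 1}
    - {"dx": 0, "dy": 0, "dz": 0, "ax": 0, "ay": 0.9, "az": 0, "gripper": 1}
    - {"dx": 0, "dy": 0, "dz": 0, "ax": 0, "ay": 0.9, "az": 0, "gripper": 1}
    - {"dx": 0, "dy": 0, "dz": 0, "ax": 0, "ay": 0.9, "az": 0, "gripper": 1}
    - {"dx": 0, "dy": 0, "dz": 0, "ax": 0, "ay": 0.9, "az": 0, "gripper": 1}

```text
clock: 15.2
eef_pos: [438.0, 227.4, 251.9]
eef_rot: [3.14, -0.79, 1.544]
wrist_force: [0.1, -0.1, -0.8]
finger_gap: 63.4
finger_force: 19.5
```

```bash
python3 - <<'E'
from h import *
s=manip.read_state();print(s["clock"],s["eef_pos"],s["eef_rot"],tilt(45),s["joints"].round(2),s["finger_gap"],s["wrist_force"])
goG([646.1,178,250],45);goG([646.1,178,142],45)
cv2.imwrite("pics/s1.png",cams.camera("scene")["image"][60:360,200:600,::-1].repeat(2,0).repeat(2,1))
E
```

```text
15.2 [438.00364493 227.3981468  251.94576867] [ 3.13999464 -0.79034788  1.5440606 ] [ 3.14159265 -0.78539816  1.54461639] [ 0.01  0.08  1.88  0.84  1.27 -0.26] 63.36799080485447 [ 0.05799202 -0.0799276  -0.79965362]
shift [-0.81  5.23 -0.46] turn [ 0.01 -0.03 -0.  ]
shift [-2.73  5.23  1.44] turn [ 0.01 -0.03 -0.  ]
```

View pics/s1.png

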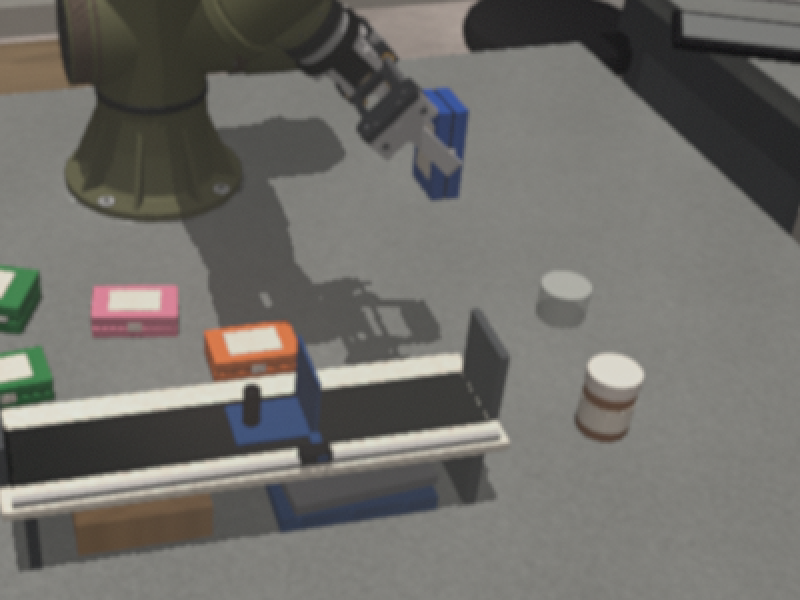

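The scene view shows the blue box upright in the gripper at (440,145), the bookend drawn back at (310,390) and the left jar unmoved at (610,395). I'll take the box over the shelf and lower it.

Emit:
jog_arm:
  commands:
    - {"dx": -0.12, "dy": 0.75, "dz": -0.07, "ax": 0, "ay": 0, "az": 0, "gripper": 1}
    - {"dx": -0.12, "dy": 0.75, "dz": -0.07, "ax": 0, "ay": 0, "az": 0, "gripper": 1}
    - {"dx": -0.12, "dy": 0.75, "dz": -0.07, "ax": 0, "ay": 0, "az": 0, "gripper": 1}
    - {"dx": -0.12, "dy": 0.75, "dz": -0.07, "ax": 0, "ay": 0, "az": 0, "gripper": 1}
    - {"dx": -0.12, "dy": 0.75, "dz": -0.06, "ax": 0, "ay": 0, "az": 0, "gripper": 1}
    - {"dx": -0.11, "dy": 0.75, "dz": -0.06, "ax": 0, "ay": 0, "az": 0, "gripper": 1}
    - {"dx": -0.1, "dy": 0.73, "dz": -0.06, "ax": 0, "ay": 0, "az": 0, "gripper": 1}
    - {"dx": 0, "dy": 0, "dz": 0, "ax": 0, "ay": 0, "az": 0, "gripper": 1}
    - {"dx": 0, "dy": 0, "dz": 0, "ax": 0, "ay": 0, "az": 0, "gripper": 1}

```text
clock: 16.38
eef_pos: [645.5, 186.5, 241.5]
eef_rot: [-3.14, -0.784, 1.543]
wrist_force: [0.2, 0.6, -1.5]
finger_gap: 62.8
finger_force: 19.5
```

```bash
python3 - <<'E'
from h import *
goG([646.1,178,160],45);goG([646.1,178,142],45)
E
```

```text
shift [-1.59  0.02  1.57] turn [-0.    0.01 -0.01]
shift [-1.91  0.02  1.89] turn [-0.    0.01 -0.01]
```

Emit:
jog_arm:
  commands:
    - {"dx": -0.4, "dy": 0.02, "dz": 0.4, "ax": 0, "ay": 0, "az": 0, "gripper": 1}
    - {"dx": -0.4, "dy": 0, "dz": 0.4, "ax": 0, "ay": 0, "az": 0, "gripper": 1}
    - {"dx": -0.4, "dy": 0, "dz": 0.4, "ax": 0, "ay": 0, "az": 0, "gripper": 1}
    - {"dx": -0.4, "dy": 0, "dz": 0.4, "ax": 0, "ay": 0, "az": 0, "gripper": 1}
    - {"dx": -0.1, "dy": 0, "dz": 0.1, "ax": 0, "ay": 0, "az": 0, "gripper": 1}
    - {"dx": -0.1, "dy": 0, "dz": 0.1, "ax": 0, "ay": 0, "az": 0, "gripper": 1}
    - {"dx": -0.1, "dy": 0, "dz": 0.1, "ax": 0, "ay": 0, "az": 0, "gripper": 1}
    - {"dx": 0, "dy": 0, "dz": 0, "ax": 0, "ay": 0, "az": 0, "gripper": 1}

```text
clock: 17.38
eef_pos: [647.0, 186.2, 134.6]
eef_rot: [3.141, -0.785, 1.545]
wrist_force: [0.3, 0.0, -1.7]
finger_gap: 62.8
finger_force: 19.7
```

Emit:
jog_arm:
  commands:
    - {"dx": -0.02, "dy": 0, "dz": 0.02, "ax": 0, "ay": 0, "az": 0, "gripper": 1}
    - {"dx": -0.02, "dy": 0, "dz": 0.02, "ax": 0, "ay": 0, "az": 0, "gripper": 1}
    - {"dx": 0, "dy": 0, "dz": 0, "ax": 0, "ay": 0, "az": 0, "gripper": 1}

```text
clock: 17.75
eef_pos: [647.6, 186.2, 133.2]
eef_rot: [3.138, -0.786, 1.546]
wrist_force: [4.0, -1.1, 5.0]
finger_gap: 62.3
finger_force: 19.9
```

Emit:
jog_arm:
  commands:
    - {"dx": -0.02, "dy": 0, "dz": 0.02, "ax": 0, "ay": 0, "az": 0, "gripper": 1}
    - {"dx": 0, "dy": 0, "dz": 0, "ax": 0, "ay": 0, "az": 0, "gripper": 1}

```text
clock: 18.0
eef_pos: [647.9, 186.2, 132.4]
eef_rot: [3.137, -0.786, 1.546]
wrist_force: [4.5, 0.1, 6.3]
finger_gap: 61.9
finger_force: 20.0
```

Emit:
jog_arm:
  commands:
    - {"dx": 0, "dy": 0, "dz": 0, "ax": 0, "ay": 0, "az": 0, "gripper": 0}
    - {"dx": 0, "dy": 0, "dz": 0, "ax": 0, "ay": 0, "az": 0, "gripper": 0}
    - {"dx": 0, "dy": 0, "dz": 0, "ax": 0, "ay": 0, "az": 0, "gripper": 0}
    - {"dx": 0, "dy": 0, "dz": 0, "ax": 0, "ay": 0, "az": 0, "gripper": 0}
    - {"dx": 0, "dy": 0, "dz": -0.5, "ax": 0, "ay": 0, "az": 0, "gripper": 0}
    - {"dx": 0, "dy": 0, "dz": -0.8, "ax": 0, "ay": 0, "az": 0, "gripper": 0}
    - {"dx": 0, "dy": 0, "dz": -1, "ax": 0, "ay": 0, "az": 0, "gripper": 0}
    - {"dx": 0, "dy": 0, "dz": -1, "ax": 0, "ay": 0, "az": 0, "gripper": 0}
    - {"dx": 0, "dy": -1, "dz": 0, "ax": 0, "ay": 0, "az": 0, "gripper": 0}
    - {"dx": 0, "dy": -1, "dz": 0, "ax": 0, "ay": 0, "az": 0, "gripper": 0}

```text
clock: 19.25
eef_pos: [563.5, 93.9, 225.3]
eef_rot: [3.14, -0.785, 1.544]
wrist_force: [1.3, -1.3, -0.7]
finger_gap: 93.8
finger_force: 0.0
```

Emit:
jog_arm:
  commands:
    - {"dx": 0, "dy": -1, "dz": 0, "ax": 0, "ay": -1, "az": 0, "gripper": 0}
    - {"dx": 0, "dy": -1, "dz": 0, "ax": 0, "ay": -1, "az": 0, "gripper": 0}
    - {"dx": 0, "dy": -1, "dz": 0, "ax": 0, "ay": -1, "az": 0, "gripper": 0}
    - {"dx": 0, "dy": 0, "dz": 0, "ax": 0, "ay": -1, "az": 0, "gripper": 0}
    - {"dx": 0, "dy": 0, "dz": 0, "ax": 0, "ay": -1, "az": 0, "gripper": 0}
    - {"dx": 0, "dy": 0, "dz": 0, "ax": 0, "ay": -1, "az": 0, "gripper": 0}
    - {"dx": 0, "dy": 0, "dz": 0, "ax": 0, "ay": -1, "az": 0, "gripper": 0}
    - {"dx": 0, "dy": 0, "dz": 0, "ax": 0, "ay": -1, "az": 0, "gripper": 0}
    - {"dx": 0, "dy": 0, "dz": 0, "ax": 0, "ay": -1, "az": 0, "gripper": 0}
    - {"dx": 0, "dy": 0, "dz": 0, "ax": 0, "ay": 0, "az": 0, "gripper": 0}

```text
clock: 20.5
eef_pos: [444.3, 98.7, 223.7]
eef_rot: [-3.139, 0.787, 1.547]
wrist_force: [0.4, -0.7, 0.6]
finger_gap: 94.2
finger_force: 0.0
```

```bash
python3 - <<'E'
from h import *
s=manip.read_state();print(s["clock"],s["eef_pos"],s["eef_rot"])
goG([439.6,32.5,22],-45,-1.5,60);goG([439.6,32.5,22],-45,-1.5)
c=cams.camera("scene")
cv2.imwrite("pics/s2.png",np.hstack([cv2.resize(c["image"][200:320,380:480,::-1],None,fx=4,fy=4),cv2.resize(c["image"][200:320,290:380,::-1],None,fx=4,fy=4)]))
E
```

```text
20.5 [444.27414982  98.69667543 223.71277237] [-3.1388635   0.78653621  1.54661165]
shift [ 2.4  -0.07  3.51] turn [-0.01  0.01  0.01]
shift [ 2.4  -0.06  5.01] turn [-0.01  0.01  0.01]
```

View pics/s2.png

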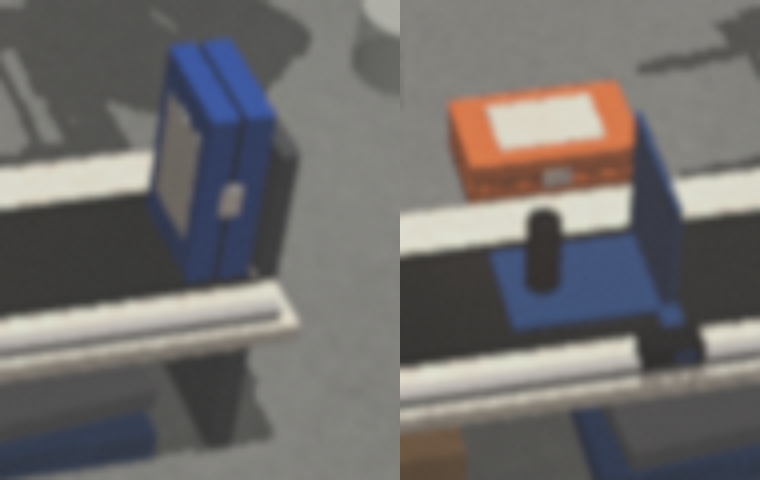

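The crops show the blue box standing square by the left plate, with the orange box and the bookend where expected. Next is orange.

Emit:
jog_arm:
  commands:
    - {"dx": 0.6, "dy": -0.07, "dz": 0.88, "ax": 0, "ay": 0, "az": 0, "gripper": 0}
    - {"dx": 0.6, "dy": 0, "dz": 0.88, "ax": 0, "ay": 0, "az": 0, "gripper": 0}
    - {"dx": 0.6, "dy": 0, "dz": 0.88, "ax": 0, "ay": 0, "az": 0, "gripper": 0}
    - {"dx": 0.6, "dy": 0, "dz": 0.88, "ax": 0, "ay": 0, "az": 0, "gripper": 0}
    - {"dx": 0, "dy": 0, "dz": 0.5, "ax": 0, "ay": 0, "az": 0, "gripper": 0}
    - {"dx": 0, "dy": 0, "dz": 0.5, "ax": 0, "ay": 0, "az": 0, "gripper": 0}
    - {"dx": 0, "dy": 0, "dz": 0.48, "ax": 0, "ay": 0, "az": 0, "gripper": 0}
    - {"dx": 0, "dy": 0, "dz": 0, "ax": 0, "ay": 0, "az": 0, "gripper": 0}

```text
clock: 21.55
eef_pos: [439.6, 23.8, 15.1]
eef_rot: [-3.141, 0.784, 1.541]
wrist_force: [0.9, -0.1, -0.8]
finger_gap: 94.0
finger_force: 0.0
```

Emit:
jog_arm:
  commands:
    - {"dx": 0, "dy": 0, "dz": 0, "ax": 0, "ay": 0, "az": 0, "gripper": 1}
    - {"dx": 0, "dy": 0, "dz": 0, "ax": 0, "ay": 0, "az": 0, "gripper": 1}
    - {"dx": 0, "dy": 0, "dz": 0, "ax": 0, "ay": 0, "az": 0, "gripper": 1}
    - {"dx": 0, "dy": 0, "dz": 0, "ax": 0, "ay": 0, "az": 0, "gripper": 1}
    - {"dx": 0, "dy": 0, "dz": 0, "ax": 0, "ay": 0, "az": 0, "gripper": 1}
    - {"dx": 0, "dy": 0, "dz": 0, "ax": 0, "ay": 0, "az": 0, "gripper": 1}
  squeeze: 20

```text
clock: 22.3
eef_pos: [439.8, 25.0, 15.2]
eef_rot: [3.141, 0.785, 1.544]
wrist_force: [-1.5, 2.0, 4.1]
finger_gap: 61.8
finger_force: 20.0
```

Emit:
jog_arm:
  commands:
    - {"dx": -0.7, "dy": 0, "dz": -0.7, "ax": 0, "ay": 0, "az": 0, "gripper": 1}
    - {"dx": -0.7, "dy": 0, "dz": -0.7, "ax": 0, "ay": 0, "az": 0, "gripper": 1}
    - {"dx": -0.7, "dy": 0, "dz": -0.7, "ax": 0, "ay": 0, "az": 0, "gripper": 1}
    - {"dx": -0.7, "dy": 0, "dz": -0.7, "ax": 0, "ay": 0, "az": 0, "gripper": 1}
    - {"dx": -0.7, "dy": 0, "dz": -0.7, "ax": 0, "ay": 0, "az": 0, "gripper": 1}
    - {"dx": -0.7, "dy": 0, "dz": -0.7, "ax": 0, "ay": 0, "az": 0, "gripper": 1}

```text
clock: 23.05
eef_pos: [439.5, 24.7, 253.7]
eef_rot: [-3.141, 0.785, 1.544]
wrist_force: [1.1, 0.4, -2.0]
finger_gap: 61.6
finger_force: 20.0
```

Emit:
jog_arm:
  commands:
    - {"dx": 0, "dy": 0, "dz": 0, "ax": 0, "ay": 0.9, "az": 0, "gripper": 1}
    - {"dx": 0, "dy": 0, "dz": 0, "ax": 0, "ay": 0.9, "az": 0, "gripper": 1}
    - {"dx": 0, "dy": 0, "dz": 0, "ax": 0, "ay": 0.9, "az": 0, "gripper": 1}
    - {"dx": 0, "dy": 0, "dz": 0, "ax": 0, "ay": 0.9, "az": 0, "gripper": 1}
    - {"dx": 0, "dy": 0, "dz": 0, "ax": 0, "ay": 0.9, "az": 0, "gripper": 1}
    - {"dx": 0, "dy": 0, "dz": 0, "ax": 0, "ay": 0.9, "az": 0, "gripper": 1}
    - {"dx": 0, "dy": 0, "dz": 0, "ax": 0, "ay": 0.9, "az": 0, "gripper": 1}
    - {"dx": 0, "dy": 0, "dz": 0, "ax": 0, "ay": 0.9, "az": 0, "gripper": 1}
    - {"dx": 0, "dy": 0, "dz": 0, "ax": 0, "ay": 0.9, "az": 0, "gripper": 1}
    - {"dx": 0, "dy": 0, "dz": 0, "ax": 0, "ay": 0.9, "az": 0, "gripper": 1}

```text
clock: 24.3
eef_pos: [439.8, 24.5, 252.8]
eef_rot: [3.14, -0.79, 1.544]
wrist_force: [-0.4, 0.5, -0.8]
finger_gap: 61.8
finger_force: 20.0
```

```bash
python3 - <<'E'
from h import *
goG([645.3,142,250],45);goG([645.3,142,142.5],45)
E
```

```text
shift [2.11 5.05 2.52] turn [ 0.01 -0.03 -0.  ]
shift [0.2  5.05 4.41] turn [ 0.01 -0.03 -0.  ]
```

Emit:
jog_arm:
  commands:
    - {"dx": 0.3, "dy": 0.72, "dz": 0.36, "ax": 0, "ay": 0, "az": 0, "gripper": 1}
    - {"dx": 0.3, "dy": 0.72, "dz": 0.36, "ax": 0, "ay": 0, "az": 0, "gripper": 1}
    - {"dx": 0.3, "dy": 0.72, "dz": 0.36, "ax": 0, "ay": 0, "az": 0, "gripper": 1}
    - {"dx": 0.3, "dy": 0.72, "dz": 0.36, "ax": 0, "ay": 0, "az": 0, "gripper": 1}
    - {"dx": 0.3, "dy": 0.72, "dz": 0.36, "ax": 0, "ay": 0, "az": 0, "gripper": 1}
    - {"dx": 0.3, "dy": 0.72, "dz": 0.36, "ax": 0, "ay": 0, "az": 0, "gripper": 1}
    - {"dx": 0.3, "dy": 0.72, "dz": 0.36, "ax": 0, "ay": 0, "az": 0, "gripper": 1}
    - {"dx": 0, "dy": 0, "dz": 0, "ax": 0, "ay": 0, "az": 0, "gripper": 1}
    - {"dx": 0, "dy": 0, "dz": 0, "ax": 0, "ay": 0, "az": 0, "gripper": 1}

```text
clock: 25.42
eef_pos: [644.3, 149.8, 240.2]
eef_rot: [-3.14, -0.785, 1.543]
wrist_force: [1.0, -0.5, -2.0]
finger_gap: 62.2
finger_force: 20.0
```

Emit:
jog_arm:
  commands:
    - {"dx": -0.4, "dy": 0, "dz": 0.4, "ax": 0, "ay": 0, "az": 0, "gripper": 1}
    - {"dx": -0.4, "dy": 0, "dz": 0.4, "ax": 0, "ay": 0, "az": 0, "gripper": 1}
    - {"dx": -0.4, "dy": 0, "dz": 0.4, "ax": 0, "ay": 0, "az": 0, "gripper": 1}
    - {"dx": -0.4, "dy": 0, "dz": 0.4, "ax": 0, "ay": 0, "az": 0, "gripper": 1}
    - {"dx": -0.1, "dy": 0, "dz": 0.1, "ax": 0, "ay": 0, "az": 0, "gripper": 1}
    - {"dx": -0.1, "dy": 0, "dz": 0.1, "ax": 0, "ay": 0, "az": 0, "gripper": 1}
    - {"dx": -0.05, "dy": 0, "dz": 0.05, "ax": 0, "ay": 0, "az": 0, "gripper": 1}
    - {"dx": 0, "dy": 0, "dz": 0, "ax": 0, "ay": 0, "az": 0, "gripper": 1}

```text
clock: 26.42
eef_pos: [644.9, 150.1, 136.4]
eef_rot: [3.141, -0.785, 1.545]
wrist_force: [0.2, 0.6, -1.3]
finger_gap: 61.9
finger_force: 20.0
```

Emit:
jog_arm:
  commands:
    - {"dx": -0.03, "dy": 0, "dz": 0.03, "ax": 0, "ay": 0, "az": 0, "gripper": 1}
    - {"dx": -0.03, "dy": 0, "dz": 0.03, "ax": 0, "ay": 0, "az": 0, "gripper": 1}
    - {"dx": 0, "dy": 0, "dz": 0, "ax": 0, "ay": 0, "az": 0, "gripper": 1}

```text
clock: 26.8
eef_pos: [645.3, 150.1, 135.3]
eef_rot: [3.138, -0.787, 1.547]
wrist_force: [-5.5, -4.1, 15.0]
finger_gap: 62.1
finger_force: 20.0
```

Emit:
jog_arm:
  commands:
    - {"dx": -0.02, "dy": 0, "dz": 0.02, "ax": 0, "ay": 0, "az": 0, "gripper": 1}
    - {"dx": 0, "dy": 0, "dz": 0, "ax": 0, "ay": 0, "az": 0, "gripper": 1}

```text
clock: 27.05
eef_pos: [645.3, 150.0, 135.1]
eef_rot: [3.137, -0.788, 1.548]
wrist_force: [-8.6, -5.9, 20.6]
finger_gap: 62.1
finger_force: 20.0
```

Emit:
jog_arm:
  commands:
    - {"dx": 0, "dy": 0, "dz": 0, "ax": 0, "ay": 0, "az": 0, "gripper": 0}
    - {"dx": 0, "dy": 0, "dz": 0, "ax": 0, "ay": 0, "az": 0, "gripper": 0}
    - {"dx": 0, "dy": 0, "dz": 0, "ax": 0, "ay": 0, "az": 0, "gripper": 0}
    - {"dx": 0, "dy": 0, "dz": 0, "ax": 0, "ay": 0, "az": 0, "gripper": 0}
    - {"dx": 0, "dy": 0, "dz": -0.5, "ax": 0, "ay": 0, "az": 0, "gripper": 0}
    - {"dx": 0, "dy": 0, "dz": -0.8, "ax": 0, "ay": 0, "az": 0, "gripper": 0}
    - {"dx": 0, "dy": 0, "dz": -1, "ax": 0, "ay": 0, "az": 0, "gripper": 0}
    - {"dx": 0, "dy": 0, "dz": -1, "ax": 0, "ay": 0, "az": 0, "gripper": 0}
    - {"dx": 0, "dy": -1, "dz": 0, "ax": 0, "ay": 0, "az": 0, "gripper": 0}
    - {"dx": 0, "dy": -1, "dz": 0, "ax": 0, "ay": 0, "az": 0, "gripper": 0}

```text
clock: 28.3
eef_pos: [561.3, 57.7, 225.8]
eef_rot: [3.14, -0.785, 1.544]
wrist_force: [0.8, -0.1, -0.2]
finger_gap: 94.0
finger_force: 0.0
```

Emit:
jog_arm:
  commands:
    - {"dx": 0, "dy": -1, "dz": 0, "ax": 0, "ay": -1, "az": 0, "gripper": 0}
    - {"dx": 0, "dy": -1, "dz": 0, "ax": 0, "ay": -1, "az": 0, "gripper": 0}
    - {"dx": 0, "dy": -1, "dz": 0, "ax": 0, "ay": -1, "az": 0, "gripper": 0}
    - {"dx": 0, "dy": 0, "dz": 0, "ax": 0, "ay": -1, "az": 0, "gripper": 0}
    - {"dx": 0, "dy": 0, "dz": 0, "ax": 0, "ay": -1, "az": 0, "gripper": 0}
    - {"dx": 0, "dy": 0, "dz": 0, "ax": 0, "ay": -1, "az": 0, "gripper": 0}
    - {"dx": 0, "dy": 0, "dz": 0, "ax": 0, "ay": -1, "az": 0, "gripper": 0}
    - {"dx": 0, "dy": 0, "dz": 0, "ax": 0, "ay": -1, "az": 0, "gripper": 0}
    - {"dx": 0, "dy": 0, "dz": 0, "ax": 0, "ay": -1, "az": 0, "gripper": 0}
    - {"dx": 0, "dy": 0, "dz": 0, "ax": 0, "ay": 0, "az": 0, "gripper": 0}

```text
clock: 29.55
eef_pos: [442.1, 62.6, 224.3]
eef_rot: [-3.139, 0.786, 1.547]
wrist_force: [0.5, 0.7, 0.3]
finger_gap: 94.0
finger_force: 0.0
```

```bash
python3 - <<'E'
from h import *
s=manip.read_state();print(s["clock"],s["eef_pos"],s["eef_rot"],s["joints"].round(2))
goG([430.5,-246.8,150],-45,4);goG([430.5,-246.8,22],-45,-1.5,60);goG([430.5,-246.8,22],-45,-1.5)
c=cams.camera("scene");crop(c,290,170,190,150,4,"s3")
E
```

```text
29.55 [442.12072694  62.61487588 224.32286136] [-3.13882768  0.78637228  1.54672835] [ 0.44  0.28  1.71 -0.69  1.57  0.61]
shift [-4.15 -0.07  7.07] turn [-0.4   0.01 -0.38]
shift [-1.89 -0.08  7.83] turn [-0.01  0.01  0.01]
shift [-1.89 -0.08  9.33] turn [-0.01  0.01  0.01]
```

View pics/s3.png

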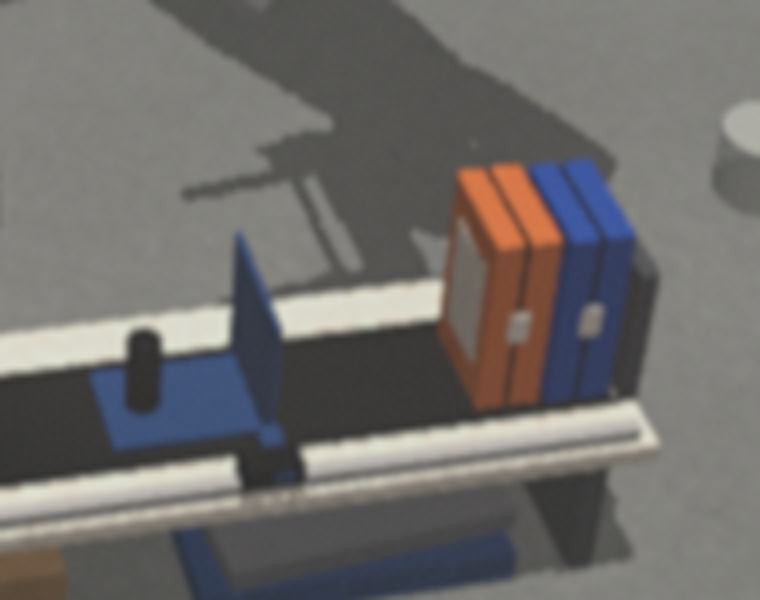

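The crop shows orange and blue upright, close together and square. Next is the green box, turning to its yaw.

Emit:
jog_arm:
  commands:
    - {"dx": -0.52, "dy": 0, "dz": 0.88, "ax": 0, "ay": 0, "az": 0, "gripper": 0}
    - {"dx": -0.52, "dy": 0, "dz": 0.88, "ax": 0, "ay": 0, "az": 0, "gripper": 0}
    - {"dx": -0.52, "dy": 0, "dz": 0.88, "ax": 0, "ay": 0, "az": 0, "gripper": 0}
    - {"dx": -0.52, "dy": 0, "dz": 0.88, "ax": 0, "ay": 0, "az": 0, "gripper": 0}
    - {"dx": -0.52, "dy": 0, "dz": 0.88, "ax": 0, "ay": 0, "az": 0, "gripper": 0}
    - {"dx": -0.52, "dy": 0, "dz": 0.88, "ax": 0, "ay": 0, "az": 0, "gripper": 0}
    - {"dx": -0.52, "dy": 0, "dz": 0.88, "ax": 0, "ay": 0, "az": 0, "gripper": 0}
    - {"dx": -0.52, "dy": 0, "dz": 0.88, "ax": 0, "ay": 0, "az": 0, "gripper": 0}
    - {"dx": 0, "dy": 0, "dz": 0, "ax": -0.4, "ay": 0, "az": -0.4, "gripper": 0}
    - {"dx": 0, "dy": 0, "dz": 0, "ax": 0, "ay": 0, "az": 0, "gripper": 0}

```text
clock: 30.85
eef_pos: [433.0, -255.8, 144.8]
eef_rot: [3.137, 0.785, 1.636]
wrist_force: [0.4, 0.3, -0.3]
finger_gap: 94.2
finger_force: 0.0
```

```bash
python3 - <<'E'
from h import *
s=manip.read_state();print(s["clock"],s["eef_pos"],s["eef_rot"],s["joints"].round(2))
goG([430.5,-246.8,22],-45,4,60);goG([430.5,-246.8,22],-45,4)
E
```

```text
30.85 [ 432.97388488 -255.79000916  144.76428521] [3.13709267 0.7846839  1.63583419] [-0.25  0.22  2.   -1.01  0.92  0.33]
shift [ 2.33 -0.05  0.79] turn [ 0.01 -0.   -0.02]
shift [ 2.33 -0.06  2.29] turn [ 0.01 -0.   -0.02]
```

Joint 4 is near its limit of -1.04, so I'll pick with a 35° tilt, gripping nearer the end that will be up.

Emit:
jog_arm:
  commands:
    - {"dx": 0, "dy": 0, "dz": 0, "ax": 0, "ay": 1, "az": 0, "gripper": 0}
    - {"dx": 0, "dy": 0, "dz": 0, "ax": 0, "ay": 0, "az": 0, "gripper": 0}

```text
clock: 31.1
eef_pos: [434.6, -255.9, 145.8]
eef_rot: [3.135, 0.612, 1.635]
wrist_force: [-0.5, -0.5, 0.4]
finger_gap: 94.4
finger_force: 0.0
```

```bash
python3 - <<'E'
from h import *
s=manip.read_state();print(s["clock"],s["eef_pos"],s["eef_rot"],s["joints"].round(2))
goG([429.3,-228.8,22],-35,4,60);goG([429.3,-228.8,22],-35,4)
E
```

```text
31.1 [ 434.56528906 -255.86711874  145.83491385] [3.13526692 0.61177166 1.63480769] [-0.33  0.19  1.95 -0.75  0.89  0.06]
shift [ 2.34 -0.1   0.92] turn [ 0.02  0.01 -0.03]
shift [ 2.34 -0.1   2.42] turn [ 0.02  0.01 -0.03]
```

Emit:
jog_arm:
  commands:
    - {"dx": 0.78, "dy": -0.1, "dz": 0.3, "ax": 0, "ay": 0, "az": 0, "gripper": 0}
    - {"dx": 0.78, "dy": 0, "dz": 0.3, "ax": 0, "ay": 0, "az": 0, "gripper": 0}
    - {"dx": 0.78, "dy": 0, "dz": 0.3, "ax": 0, "ay": 0, "az": 0, "gripper": 0}
    - {"dx": 0, "dy": 0, "dz": 0.5, "ax": 0, "ay": 0, "az": 0, "gripper": 0}
    - {"dx": 0, "dy": 0, "dz": 0.5, "ax": 0, "ay": 0, "az": 0, "gripper": 0}
    - {"dx": 0, "dy": 0, "dz": 0.5, "ax": 0, "ay": 0, "az": 0, "gripper": 0}
    - {"dx": 0, "dy": 0, "dz": 0, "ax": 0, "ay": 0, "az": 0, "gripper": 0}

```text
clock: 31.98
eef_pos: [428.7, -233.9, 11.3]
eef_rot: [3.14, 0.615, 1.641]
wrist_force: [1.2, -1.7, 3.5]
finger_gap: 94.0
finger_force: 1.6
```

Emit:
jog_arm:
  commands:
    - {"dx": 0, "dy": 0, "dz": 0, "ax": 0, "ay": 0, "az": 0, "gripper": 1}
    - {"dx": 0, "dy": 0, "dz": 0, "ax": 0, "ay": 0, "az": 0, "gripper": 1}
    - {"dx": 0, "dy": 0, "dz": 0, "ax": 0, "ay": 0, "az": 0, "gripper": 1}
    - {"dx": 0, "dy": 0, "dz": 0, "ax": 0, "ay": 0, "az": 0, "gripper": 1}
    - {"dx": 0, "dy": 0, "dz": 0, "ax": 0, "ay": 0, "az": 0, "gripper": 1}
    - {"dx": 0, "dy": 0, "dz": 0, "ax": 0, "ay": 0, "az": 0, "gripper": 1}
  squeeze: 20

```text
clock: 32.72
eef_pos: [428.5, -233.3, 11.4]
eef_rot: [3.141, 0.611, 1.642]
wrist_force: [-0.2, 1.3, 5.7]
finger_gap: 61.8
finger_force: 22.9
```

```bash
python3 - <<'E'
from h import *
s=manip.read_state();print(s["eef_pos"],s["eef_rot"],s["joints"].round(2))
E
```

```text
[ 428.47755741 -233.27831053   11.35242588] [3.14092201 0.61125599 1.64244755] [-0.28  0.44  2.04 -1.    0.69  0.45]
```

Emit:
jog_arm:
  commands:
    - {"dx": -0.57, "dy": 0, "dz": -0.82, "ax": 0, "ay": 0, "az": 0, "gripper": 1}
    - {"dx": -0.57, "dy": 0, "dz": -0.82, "ax": 0, "ay": 0, "az": 0, "gripper": 1}
    - {"dx": -0.57, "dy": 0, "dz": -0.82, "ax": 0, "ay": 0, "az": 0, "gripper": 1}
    - {"dx": -0.57, "dy": 0, "dz": -0.82, "ax": 0, "ay": 0, "az": 0, "gripper": 1}
    - {"dx": -0.57, "dy": 0, "dz": -0.82, "ax": 0, "ay": 0, "az": 0, "gripper": 1}
    - {"dx": -0.57, "dy": 0, "dz": -0.82, "ax": 0, "ay": 0, "az": 0, "gripper": 1}

```text
clock: 33.48
eef_pos: [427.8, -232.2, 251.6]
eef_rot: [-3.141, 0.61, 1.643]
wrist_force: [0.8, -0.6, -1.3]
finger_gap: 61.9
finger_force: 19.9
```

Emit:
jog_arm:
  commands:
    - {"dx": 0.82, "dy": 0.1, "dz": -0.57, "ax": 0, "ay": 0, "az": 0, "gripper": 1}
    - {"dx": 0.82, "dy": 0.1, "dz": -0.57, "ax": 0, "ay": 0, "az": 0, "gripper": 1}
    - {"dx": 0.82, "dy": 0.1, "dz": -0.57, "ax": 0, "ay": 0, "az": 0, "gripper": 1}
    - {"dx": 0.82, "dy": 0.1, "dz": -0.57, "ax": 0, "ay": 0, "az": 0, "gripper": 1}
    - {"dx": 0.82, "dy": 0.1, "dz": -0.57, "ax": 0, "ay": 0, "az": 0, "gripper": 1}
    - {"dx": 0.82, "dy": 0.1, "dz": -0.57, "ax": 0, "ay": 0, "az": 0, "gripper": 1}
    - {"dx": 0.82, "dy": 0.1, "dz": -0.57, "ax": 0, "ay": 0, "az": 0, "gripper": 1}

```text
clock: 34.35
eef_pos: [435.7, 49.8, 249.4]
eef_rot: [-3.141, 0.611, 1.643]
wrist_force: [0.5, 0.4, -1.4]
finger_gap: 62.0
finger_force: 19.9
```

Emit:
jog_arm:
  commands:
    - {"dx": 0, "dy": 0, "dz": 0, "ax": 0, "ay": 0.9, "az": 0, "gripper": 1}
    - {"dx": 0, "dy": 0, "dz": 0, "ax": 0, "ay": 0.9, "az": 0, "gripper": 1}
    - {"dx": 0, "dy": 0, "dz": 0, "ax": 0, "ay": 0.9, "az": 0, "gripper": 1}
    - {"dx": 0, "dy": 0, "dz": 0, "ax": 0, "ay": 0.9, "az": 0, "gripper": 1}
    - {"dx": 0, "dy": 0, "dz": 0, "ax": 0, "ay": 0.9, "az": 0, "gripper": 1}
    - {"dx": 0, "dy": 0, "dz": 0, "ax": 0, "ay": 0.9, "az": 0, "gripper": 1}
    - {"dx": 0, "dy": 0, "dz": 0, "ax": 0, "ay": 0.9, "az": 0, "gripper": 1}
    - {"dx": 0, "dy": 0, "dz": 0, "ax": 0, "ay": 0.9, "az": 0, "gripper": 1}
    - {"dx": 0, "dy": 0, "dz": 0, "ax": 0, "ay": 0.9, "az": 0, "gripper": 1}
    - {"dx": 0, "dy": 0, "dz": 0, "ax": 0, "ay": 0.9, "az": 0, "gripper": 1}

```text
clock: 35.6
eef_pos: [436.0, 48.1, 249.7]
eef_rot: [-3.141, -0.965, 1.641]
wrist_force: [-0.4, 0.5, -1.5]
finger_gap: 62.0
finger_force: 19.9
```

```bash
python3 - <<'E'
from h import *
s=manip.read_state();print(s["eef_pos"],s["eef_rot"],s["joints"].round(2))
goG([644.3,106,265],55)
E
```

```text
[435.99898245  48.11295541 249.71086148] [-3.14115413 -0.96480317  1.64126656] [-0.43  0.23  1.8   0.81  1.67 -0.66]
shift [0.93 5.32 0.94] turn [-0.46 -0.03  0.32]
```

Turn first, then translate.

Emit:
jog_arm:
  commands:
    - {"dx": 0, "dy": 0, "dz": 0, "ax": -0.46, "ay": -0.03, "az": 0.32, "gripper": 1}
    - {"dx": 0, "dy": 0, "dz": 0, "ax": 0, "ay": 0, "az": 0, "gripper": 1}
    - {"dx": 0, "dy": 0, "dz": 0, "ax": 0, "ay": 0, "az": 0, "gripper": 1}

```text
clock: 35.98
eef_pos: [436.0, 48.5, 250.1]
eef_rot: [3.14, -0.954, 1.549]
wrist_force: [-0.3, 0.2, -1.6]
finger_gap: 62.1
finger_force: 19.9
```

```bash
python3 - <<'E'
from h import *
goG([644.3,106,265],55)
goG([644.3,106,160],55)
E
```

```text
shift [1.2  5.17 1.33] turn [-0.01  0.03  0.01]
shift [-0.94  5.17  2.85] turn [-0.01  0.03  0.01]
```

Emit:
jog_arm:
  commands:
    - {"dx": 0.17, "dy": 0.74, "dz": 0.19, "ax": 0, "ay": 0, "az": 0, "gripper": 1}
    - {"dx": 0.17, "dy": 0.74, "dz": 0.19, "ax": 0, "ay": 0, "az": 0, "gripper": 1}
    - {"dx": 0.17, "dy": 0.74, "dz": 0.19, "ax": 0, "ay": 0, "az": 0, "gripper": 1}
    - {"dx": 0.17, "dy": 0.74, "dz": 0.19, "ax": 0, "ay": 0, "az": 0, "gripper": 1}
    - {"dx": 0.17, "dy": 0.74, "dz": 0.19, "ax": 0, "ay": 0, "az": 0, "gripper": 1}
    - {"dx": 0.17, "dy": 0.74, "dz": 0.19, "ax": 0, "ay": 0, "az": 0, "gripper": 1}
    - {"dx": 0.17, "dy": 0.73, "dz": 0.19, "ax": 0, "ay": 0.03, "az": 0, "gripper": 1}
    - {"dx": 0, "dy": 0, "dz": 0, "ax": 0, "ay": 0, "az": 0, "gripper": 1}
    - {"dx": 0, "dy": 0, "dz": 0, "ax": 0, "ay": 0, "az": 0, "gripper": 1}

```text
clock: 37.1
eef_pos: [644.1, 114.2, 257.8]
eef_rot: [3.141, -0.96, 1.547]
wrist_force: [0.1, -0.2, -1.0]
finger_gap: 62.0
finger_force: 19.9
```

```bash
python3 - <<'E'
from h import *
s=manip.read_state();print(s["eef_pos"],s["eef_rot"],s["joints"].round(2))
goG([644.3,106,160],55)
c=cams.camera("scene");crop(c,290,130,190,150,4,"s4")
E
```

```text
[644.13836264 114.21820281 257.77444685] [ 3.14141193 -0.95961798  1.54650811] [-0.21  0.57  1.29  0.94  1.55 -0.35]
shift [-2.12  0.01  1.51] turn [-0.01  0.    0.01]
```

View pics/s4.png

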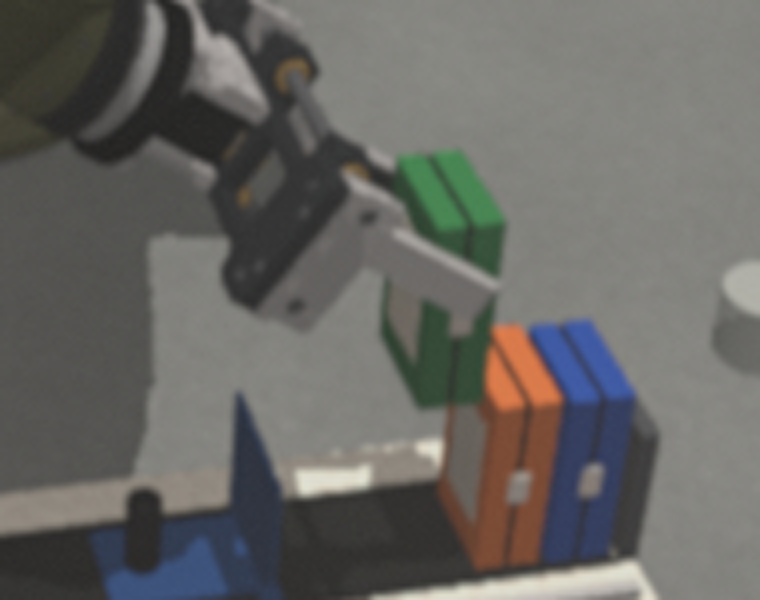

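Green is upright and lined up, about 4 mm clear of orange. The gripper body will pass close over the bookend, so I'll lower in small steps and watch the force.

Emit:
jog_arm:
  commands:
    - {"dx": -0.4, "dy": 0, "dz": 0.28, "ax": 0, "ay": 0, "az": 0, "gripper": 1}
    - {"dx": -0.4, "dy": 0, "dz": 0.28, "ax": 0, "ay": 0, "az": 0, "gripper": 1}
    - {"dx": -0.4, "dy": 0, "dz": 0.28, "ax": 0, "ay": 0, "az": 0, "gripper": 1}
    - {"dx": -0.2, "dy": 0, "dz": 0.14, "ax": 0, "ay": 0, "az": 0, "gripper": 1}
    - {"dx": 0, "dy": 0, "dz": 0, "ax": 0, "ay": 0, "az": 0, "gripper": 1}

```text
clock: 37.78
eef_pos: [644.5, 114.0, 188.9]
eef_rot: [-3.14, -0.96, 1.544]
wrist_force: [-0.1, 0.2, -1.5]
finger_gap: 61.5
finger_force: 19.9
```

Emit:
jog_arm:
  commands:
    - {"dx": -0.1, "dy": 0, "dz": 0.07, "ax": 0, "ay": 0, "az": 0, "gripper": 1}
    - {"dx": -0.1, "dy": 0, "dz": 0.07, "ax": 0, "ay": 0, "az": 0, "gripper": 1}
    - {"dx": -0.1, "dy": 0, "dz": 0.07, "ax": 0, "ay": 0, "az": 0, "gripper": 1}
    - {"dx": 0, "dy": 0, "dz": 0, "ax": 0, "ay": 0, "az": 0, "gripper": 1}

```text
clock: 38.28
eef_pos: [644.5, 114.0, 174.7]
eef_rot: [-3.142, -0.96, 1.545]
wrist_force: [-0.4, 0.4, -0.4]
finger_gap: 62.3
finger_force: 19.9
```

```bash
python3 - <<'E'
from h import *
goG([644.3,106,160],55)
c=cams.camera("scene");crop(c,290,130,190,150,4,"s5")
E
```

```text
shift [-0.42 -0.    0.32] turn [-0. -0.  0.]
```

View pics/s5.png

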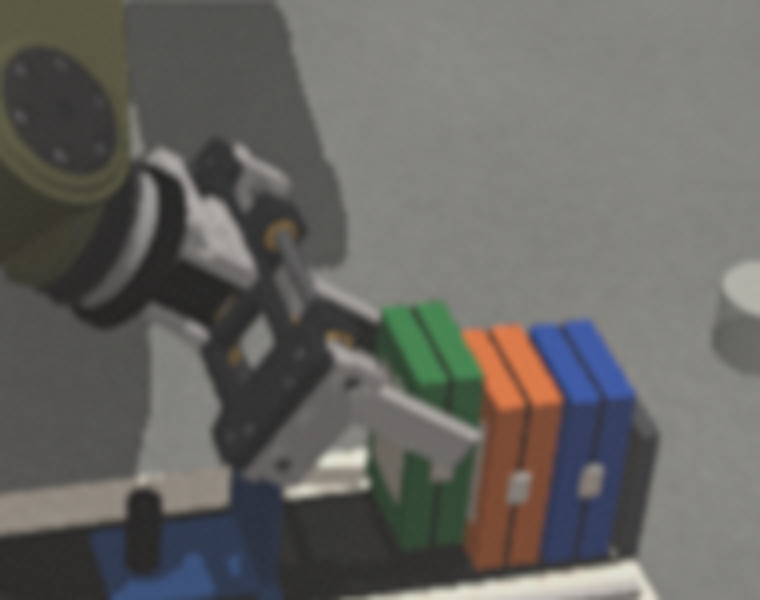

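Emit:
jog_arm:
  commands:
    - {"dx": -0.1, "dy": 0, "dz": 0.07, "ax": 0, "ay": 0, "az": 0, "gripper": 1}
    - {"dx": -0.06, "dy": 0, "dz": 0.04, "ax": 0, "ay": 0, "az": 0, "gripper": 1}
    - {"dx": 0, "dy": 0, "dz": 0, "ax": 0, "ay": 0, "az": 0, "gripper": 1}

```text
clock: 38.7
eef_pos: [644.6, 113.9, 167.0]
eef_rot: [3.141, -0.96, 1.545]
wrist_force: [0.0, -0.6, -1.5]
finger_gap: 62.1
finger_force: 19.9
```

Emit:
jog_arm:
  commands:
    - {"dx": -0.06, "dy": 0, "dz": 0.04, "ax": 0, "ay": 0, "az": 0, "gripper": 1}
    - {"dx": 0, "dy": 0, "dz": 0, "ax": 0, "ay": 0, "az": 0, "gripper": 1}

```text
clock: 38.95
eef_pos: [644.6, 113.9, 164.2]
eef_rot: [3.141, -0.96, 1.545]
wrist_force: [0.7, 0.3, -1.5]
finger_gap: 61.7
finger_force: 19.9
```

Emit:
jog_arm:
  commands:
    - {"dx": -0.06, "dy": 0, "dz": 0.04, "ax": 0, "ay": 0, "az": 0, "gripper": 1}
    - {"dx": 0, "dy": 0, "dz": 0, "ax": 0, "ay": 0, "az": 0, "gripper": 1}

```text
clock: 39.2
eef_pos: [644.6, 113.8, 161.3]
eef_rot: [3.141, -0.96, 1.545]
wrist_force: [0.0, -0.4, -1.6]
finger_gap: 62.3
finger_force: 19.9
```

Emit:
jog_arm:
  commands:
    - {"dx": -0.06, "dy": 0, "dz": 0.04, "ax": 0, "ay": 0, "az": 0, "gripper": 1}
    - {"dx": 0, "dy": 0, "dz": 0, "ax": 0, "ay": 0, "az": 0, "gripper": 1}

```text
clock: 39.45
eef_pos: [644.6, 113.8, 158.4]
eef_rot: [3.141, -0.96, 1.545]
wrist_force: [0.3, 0.6, -0.6]
finger_gap: 61.9
finger_force: 19.9
```

Emit:
jog_arm:
  commands:
    - {"dx": -0.05, "dy": 0, "dz": 0.03, "ax": 0, "ay": 0, "az": 0, "gripper": 1}
    - {"dx": 0, "dy": 0, "dz": 0, "ax": 0, "ay": 0, "az": 0, "gripper": 1}

```text
clock: 39.7
eef_pos: [644.6, 113.6, 156.2]
eef_rot: [3.141, -0.96, 1.545]
wrist_force: [-0.9, 0.3, -1.6]
finger_gap: 61.9
finger_force: 19.9
```

Emit:
jog_arm:
  commands:
    - {"dx": -0.03, "dy": 0, "dz": 0.02, "ax": 0, "ay": 0, "az": 0, "gripper": 1}
    - {"dx": 0, "dy": 0, "dz": 0, "ax": 0, "ay": 0, "az": 0, "gripper": 1}

```text
clock: 39.95
eef_pos: [644.8, 113.5, 155.2]
eef_rot: [3.14, -0.96, 1.546]
wrist_force: [0.4, 0.0, 0.7]
finger_gap: 62.0
finger_force: 19.9
```

Emit:
jog_arm:
  commands:
    - {"dx": -0.02, "dy": 0, "dz": 0.02, "ax": 0, "ay": 0, "az": 0, "gripper": 1}
    - {"dx": 0, "dy": 0, "dz": 0, "ax": 0, "ay": 0, "az": 0, "gripper": 1}

```text
clock: 40.2
eef_pos: [645.2, 113.6, 154.8]
eef_rot: [3.137, -0.96, 1.548]
wrist_force: [-0.3, -1.9, 6.0]
finger_gap: 61.9
finger_force: 20.0
```

Emit:
jog_arm:
  commands:
    - {"dx": -0.02, "dy": 0, "dz": 0.01, "ax": 0, "ay": 0, "az": 0, "gripper": 0}
    - {"dx": 0, "dy": 0, "dz": 0, "ax": 0, "ay": 0, "az": 0, "gripper": 0}
    - {"dx": 0, "dy": 0, "dz": 0, "ax": 0, "ay": 0, "az": 0, "gripper": 0}
    - {"dx": 0, "dy": 0, "dz": 0, "ax": 0, "ay": 0, "az": 0, "gripper": 0}
    - {"dx": 0.2, "dy": 0, "dz": -0.4, "ax": 0, "ay": 0, "az": 0, "gripper": 0}
    - {"dx": 0.2, "dy": 0, "dz": -0.7, "ax": 0, "ay": 0, "az": 0, "gripper": 0}
    - {"dx": 0.2, "dy": 0, "dz": -0.9, "ax": 0, "ay": 0, "az": 0, "gripper": 0}
    - {"dx": 0.5, "dy": 0, "dz": -0.8, "ax": 0, "ay": 0, "az": 0, "gripper": 0}
    - {"dx": 0.5, "dy": 0, "dz": -0.8, "ax": 0, "ay": 0, "az": 0, "gripper": 0}
    - {"dx": 0, "dy": 0, "dz": 0, "ax": 0, "ay": 0, "az": 0, "gripper": 0}

```text
clock: 41.45
eef_pos: [642.9, 30.8, 291.7]
eef_rot: [3.131, -0.958, 1.552]
wrist_force: [-0.3, -0.4, -0.6]
finger_gap: 93.8
finger_force: 0.0
```

Emit:
jog_arm:
  commands:
    - {"dx": 0, "dy": 0, "dz": 0, "ax": 0, "ay": -1, "az": 0, "gripper": 0}
    - {"dx": 0, "dy": 0, "dz": 0, "ax": 0, "ay": -1, "az": 0, "gripper": 0}
    - {"dx": 0, "dy": 0, "dz": 0, "ax": 0, "ay": -1, "az": 0, "gripper": 0}
    - {"dx": 0, "dy": 0, "dz": 0, "ax": 0, "ay": -1, "az": 0, "gripper": 0}
    - {"dx": 0, "dy": 0, "dz": 0, "ax": 0, "ay": -1, "az": 0, "gripper": 0}
    - {"dx": 0, "dy": 0, "dz": 0, "ax": 0, "ay": -0.5, "az": 0, "gripper": 0}
    - {"dx": 0, "dy": 0, "dz": 0, "ax": 0, "ay": 0, "az": 0, "gripper": 0}

```text
clock: 42.32
eef_pos: [642.2, 33.6, 287.7]
eef_rot: [-3.142, -0.0, 1.547]
wrist_force: [-0.7, -0.5, 0.6]
finger_gap: 93.8
finger_force: 0.0
```

```bash
python3 - <<'E'
from h import *
s=manip.read_state();print(s["clock"],s["eef_pos"],s["eef_rot"])
move([642,-23.4,175],tilt(0))
w=cams.camera("wrist");c=cams.camera("scene")
a=cv2.resize(c["image"][190:310,330:480,::-1],None,fx=3,fy=3);b=w["image"][:360,140:490,::-1]
cv2.imwrite("pics/s6.png",np.hstack([a,b]))
def cols(i,z,f): pass
print([ (y,proj(w,[642,y,137]).round(),proj(w,[643,y+56,164]).round()) for y in(-30,-23,-10)])
for y in(204,172,140,108):print(y,proj(w,[640.9+.0257*(y+23),y,190]).round())
E
```

```text
42.325 [642.23768003  33.63897698 287.71686476] [-3.14155024e+00 -4.75227945e-04  1.54702121e+00]
shift [-1.43  0.03  2.82] turn [-0.   -0.    0.01]
[(-30, array([319., 291.]), array([318., 246.])), (-23, array([319., 285.]), array([318., 239.])), (-10, array([318., 273.]), array([318., 225.]))]
204 [318.  12.]
172 [318.  62.]
140 [318. 109.]
108 [318. 153.]
```

View pics/s6.png

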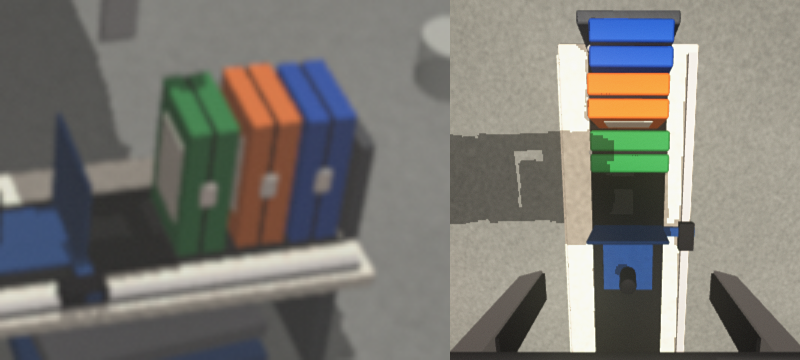

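The picture shows all three boxes upright, square and centred (mid columns 628-631, centre line 628), with a gap of about 4 mm before green. The knob is at (628,275). I'll grip it and close the row.

Emit:
jog_arm:
  commands:
    - {"dx": -0.72, "dy": -0.03, "dz": 0.5, "ax": 0, "ay": 0, "az": 0, "gripper": 0.3}
    - {"dx": -0.71, "dy": 0, "dz": 0.9, "ax": 0, "ay": 0, "az": 0, "gripper": 0.3}
    - {"dx": 0, "dy": 0, "dz": 1, "ax": 0, "ay": 0, "az": 0, "gripper": 0.3}
    - {"dx": 0, "dy": 0, "dz": 1, "ax": 0, "ay": 0, "az": 0, "gripper": 0.3}
    - {"dx": 0, "dy": 0, "dz": 1, "ax": 0, "ay": 0, "az": 0, "gripper": 0.3}
    - {"dx": 0, "dy": 0, "dz": 0, "ax": 0, "ay": 0, "az": 0, "gripper": 1}
    - {"dx": 0, "dy": 0, "dz": 0, "ax": 0, "ay": 0, "az": 0, "gripper": 1}
    - {"dx": 0, "dy": 0, "dz": 0, "ax": 0, "ay": 0, "az": 0, "gripper": 1}
    - {"dx": 0, "dy": 0, "dz": 0, "ax": 0, "ay": 0, "az": 0, "gripper": 1}
    - {"dx": 0, "dy": 0, "dz": 0, "ax": 0, "ay": 0, "az": 0, "gripper": 1}
  squeeze: 15

```text
clock: 43.68
eef_pos: [640.1, -24.7, 112.4]
eef_rot: [3.14, -0.0, 1.545]
wrist_force: [0.3, -0.6, 0.9]
finger_gap: 19.1
finger_force: 0.6
```

Emit:
jog_arm:
  commands:
    - {"dx": 0, "dy": 0, "dz": 0, "ax": 0, "ay": 0, "az": 0, "gripper": 1}
    - {"dx": 0, "dy": 0, "dz": 0, "ax": 0, "ay": 0, "az": 0, "gripper": 1}
    - {"dx": 0, "dy": 0, "dz": 0, "ax": 0, "ay": 0, "az": 0, "gripper": 1}

```text
clock: 44.05
eef_pos: [640.7, -24.8, 112.5]
eef_rot: [3.139, 0.0, 1.545]
wrist_force: [5.2, 0.5, 0.8]
finger_gap: 17.6
finger_force: 15.0
```

Emit:
jog_arm:
  commands:
    - {"dx": 0.15, "dy": 0, "dz": 0, "ax": 0, "ay": 0, "az": 0, "gripper": 1}
    - {"dx": 0.15, "dy": 0, "dz": 0, "ax": 0, "ay": 0, "az": 0, "gripper": 1}
    - {"dx": 0.15, "dy": 0, "dz": 0, "ax": 0, "ay": 0, "az": 0, "gripper": 1}
    - {"dx": 0.15, "dy": 0, "dz": 0, "ax": 0, "ay": 0, "az": 0, "gripper": 1}
    - {"dx": 0.15, "dy": 0, "dz": 0, "ax": 0, "ay": 0, "az": 0, "gripper": 1}
    - {"dx": 0.15, "dy": 0, "dz": 0, "ax": 0, "ay": 0, "az": 0, "gripper": 1}
    - {"dx": 0.15, "dy": 0, "dz": 0, "ax": 0, "ay": 0, "az": 0, "gripper": 1}
    - {"dx": 0.15, "dy": 0, "dz": 0, "ax": 0, "ay": 0, "az": 0, "gripper": 1}
    - {"dx": 0.15, "dy": 0, "dz": 0, "ax": 0, "ay": 0, "az": 0, "gripper": 1}
    - {"dx": 0.15, "dy": 0, "dz": 0, "ax": 0, "ay": 0, "az": 0, "gripper": 1}

```text
clock: 45.3
eef_pos: [642.2, 35.1, 112.5]
eef_rot: [3.139, 0.0, 1.545]
wrist_force: [4.7, -1.8, -0.2]
finger_gap: 17.6
finger_force: 15.0
```

Emit:
jog_arm:
  commands:
    - {"dx": 0.05, "dy": 0, "dz": 0, "ax": 0, "ay": 0, "az": 0, "gripper": 1}
    - {"dx": 0.05, "dy": 0, "dz": 0, "ax": 0, "ay": 0, "az": 0, "gripper": 1}
    - {"dx": 0.05, "dy": 0, "dz": 0, "ax": 0, "ay": 0, "az": 0, "gripper": 1}
    - {"dx": 0.05, "dy": 0, "dz": 0, "ax": 0, "ay": 0, "az": 0, "gripper": 1}
    - {"dx": 0.05, "dy": 0, "dz": 0, "ax": 0, "ay": 0, "az": 0, "gripper": 1}
    - {"dx": 0, "dy": 0, "dz": 0, "ax": 0, "ay": 0, "az": 0, "gripper": 1}

```text
clock: 46.05
eef_pos: [642.5, 45.1, 112.5]
eef_rot: [3.139, 0.0, 1.545]
wrist_force: [4.6, -1.0, 0.1]
finger_gap: 17.6
finger_force: 15.0
```

Emit:
jog_arm:
  commands:
    - {"dx": 0.03, "dy": 0, "dz": 0, "ax": 0, "ay": 0, "az": 0, "gripper": 1}
    - {"dx": 0.03, "dy": 0, "dz": 0, "ax": 0, "ay": 0, "az": 0, "gripper": 1}
    - {"dx": 0.03, "dy": 0, "dz": 0, "ax": 0, "ay": 0, "az": 0, "gripper": 1}
    - {"dx": 0, "dy": 0, "dz": 0, "ax": 0, "ay": 0, "az": 0, "gripper": 1}

```text
clock: 46.55
eef_pos: [642.6, 48.5, 112.5]
eef_rot: [3.139, 0.0, 1.545]
wrist_force: [4.9, -2.4, 0.1]
finger_gap: 18.0
finger_force: 15.0
```

Emit:
jog_arm:
  commands:
    - {"dx": 0.03, "dy": 0, "dz": 0, "ax": 0, "ay": 0, "az": 0, "gripper": 1}
    - {"dx": 0.03, "dy": 0, "dz": 0, "ax": 0, "ay": 0, "az": 0, "gripper": 1}
    - {"dx": 0, "dy": 0, "dz": 0, "ax": 0, "ay": 0, "az": 0, "gripper": 1}

```text
clock: 46.92
eef_pos: [642.6, 50.7, 112.5]
eef_rot: [3.139, 0.001, 1.545]
wrist_force: [4.9, -3.6, -0.4]
finger_gap: 17.7
finger_force: 15.0
```

Emit:
jog_arm:
  commands:
    - {"dx": 0.03, "dy": 0, "dz": 0, "ax": 0, "ay": 0, "az": 0, "gripper": 1}
    - {"dx": 0, "dy": 0, "dz": 0, "ax": 0, "ay": 0, "az": 0, "gripper": 1}

```text
clock: 47.18
eef_pos: [642.7, 51.4, 112.5]
eef_rot: [3.139, 0.001, 1.545]
wrist_force: [4.1, -5.9, 1.2]
finger_gap: 17.8
finger_force: 15.0
```

Emit:
jog_arm:
  commands:
    - {"dx": 0.03, "dy": 0, "dz": 0, "ax": 0, "ay": 0, "az": 0, "gripper": 1}
    - {"dx": 0, "dy": 0, "dz": 0, "ax": 0, "ay": 0, "az": 0, "gripper": 1}

```text
clock: 47.42
eef_pos: [642.6, 51.5, 112.5]
eef_rot: [3.139, 0.003, 1.544]
wrist_force: [3.9, -13.0, 0.2]
finger_gap: 17.8
finger_force: 15.0
```

The row is closed: firm contact at knob y = 51.5, as predicted. I'll release and re-measure the jars.

Emit:
jog_arm:
  commands:
    - {"dx": 0, "dy": 0, "dz": 0, "ax": 0, "ay": 0, "az": 0, "gripper": 0}
    - {"dx": 0, "dy": 0, "dz": 0, "ax": 0, "ay": 0, "az": 0, "gripper": 0}
    - {"dx": 0, "dy": 0, "dz": -1, "ax": 0, "ay": 0, "az": 0, "gripper": 0}
    - {"dx": 0, "dy": 0, "dz": -1, "ax": 0, "ay": 0, "az": 0, "gripper": 0}
    - {"dx": 0, "dy": 0, "dz": -1, "ax": 0, "ay": 0, "az": 0, "gripper": 0}
    - {"dx": 0, "dy": 0, "dz": -0.5, "ax": 0, "ay": 0, "az": 0, "gripper": 0}
    - {"dx": 0, "dy": 0, "dz": 0, "ax": 0, "ay": 0, "az": 0, "gripper": 0}

```text
clock: 48.3
eef_pos: [642.2, 53.9, 253.3]
eef_rot: [3.138, -0.0, 1.545]
wrist_force: [-0.2, -0.4, -0.8]
finger_gap: 84.1
finger_force: 0.0
```

```bash
cat >> h.py <<'E'
def caps(c,zs=78):
    """white cap tops in a 'top' picture -> (pixel, axes, world xy at z=zs)"""
    g=c["image"].astype(int);m=((g.min(2)>165)).astype(np.uint8);out=[]
    for k in cv2.findContours(m,0,cv2.CHAIN_APPROX_NONE)[0]:
        if len(k)<40: continue
        e=cv2.fitEllipse(k)
        if 22<e[1][0]<32 and e[1][1]<34 and cv2.contourArea(k)>400: out.append((np.round(e[0],1),np.round(e[1],1),plane(c,e[0],zs).round(1)))
    return out
E
python3 - <<'E'
from h import *
s=manip.read_state();print(s["clock"],s["eef_pos"],s["joints"].round(2))
c=cams.camera("top")
for k in caps(c):print(k)
cs=cams.camera("scene");g=cs["image"].astype(int);m=(g.min(2)>165).astype(np.uint8)
for k in cv2.findContours(m,0,1)[0]:
    if cv2.contourArea(k)>150: e=cv2.boundingRect(k);print("scene",e)
E
```

```text
48.3 [642.19655356  53.91277773 253.27430162] [0.03 0.49 1.17 0.   1.48 0.05]
(array([101.3, 277.5]), array([26.1, 28.2]), array([426.6, 406.6]))
(array([484.2, 182.9]), array([26.9, 28.6]), array([ 618.4, -375. ]))
(array([122.6, 181.3]), array([26.6, 28.4]), array([626.3, 373.1]))
scene (122, 287, 32, 22)
scene (200, 282, 188, 35)
scene (405, 271, 49, 12)
scene (201, 247, 144, 27)
scene (89, 243, 50, 25)
scene (494, 237, 28, 17)
scene (254, 205, 27, 11)
scene (472, 197, 23, 12)
scene (170, 193, 37, 16)
scene (561, 47, 67, 15)
```

The jars haven't moved: left (626.3,373.1), right (618.4,-375.0). I'll do the right jar first, with the fingers opened only to 75 mm because of the objective.

Emit:
jog_arm:
  commands:
    - {"dx": -0.9, "dy": -0.03, "dz": 0, "ax": 0, "ay": 0, "az": 0, "gripper": 0.2}
    - {"dx": -0.9, "dy": -0.03, "dz": 0, "ax": 0, "ay": 0, "az": 0, "gripper": 0.2}
    - {"dx": -0.9, "dy": -0.03, "dz": 0, "ax": 0, "ay": 0, "az": 0, "gripper": 0.2}
    - {"dx": -0.9, "dy": -0.03, "dz": 0, "ax": 0, "ay": 0, "az": 0, "gripper": 0.2}
    - {"dx": -0.9, "dy": -0.03, "dz": 0, "ax": 0, "ay": 0, "az": 0, "gripper": 0.2}
    - {"dx": -0.9, "dy": -0.03, "dz": 0, "ax": 0, "ay": 0, "az": 0, "gripper": 0.2}
    - {"dx": -0.9, "dy": -0.03, "dz": 0, "ax": 0, "ay": 0, "az": 0, "gripper": 0.2}
    - {"dx": -0.9, "dy": -0.03, "dz": 0, "ax": 0, "ay": 0, "az": 0, "gripper": 0.2}
    - {"dx": -0.9, "dy": -0.03, "dz": 0, "ax": 0, "ay": 0, "az": 0, "gripper": 0.2}
    - {"dx": -0.9, "dy": -0.03, "dz": 0, "ax": 0, "ay": 0, "az": 0, "gripper": 0.2}

```text
clock: 49.65
eef_pos: [620.2, -306.9, 250.1]
eef_rot: [-3.14, -0.001, 1.545]
wrist_force: [-0.4, 0.4, 0.2]
finger_gap: 75.0
finger_force: 0.0
```

Emit:
jog_arm:
  commands:
    - {"dx": -0.8, "dy": 0, "dz": 0, "ax": 0, "ay": 0, "az": 0, "gripper": 0.2}
    - {"dx": -0.8, "dy": 0, "dz": 0, "ax": 0, "ay": 0, "az": 0, "gripper": 0.2}
    - {"dx": 0, "dy": 0, "dz": 1, "ax": 0, "ay": 0, "az": 0, "gripper": 0.2}
    - {"dx": 0, "dy": 0, "dz": 1, "ax": 0, "ay": 0, "az": 0, "gripper": 0.2}
    - {"dx": 0, "dy": 0, "dz": 0, "ax": 0, "ay": 0, "az": 0, "gripper": 0.2}
    - {"dx": 0, "dy": 0, "dz": 0, "ax": 0, "ay": 0, "az": 0, "gripper": 0.2}

```text
clock: 50.4
eef_pos: [619.4, -370.1, 173.2]
eef_rot: [3.14, 0.001, 1.545]
wrist_force: [0.1, 0.4, 0.1]
finger_gap: 75.2
finger_force: 0.0
```

```bash
python3 - <<'E'
from h import *
s=manip.read_state();print(s["clock"],s["eef_pos"],s["eef_rot"],s["joints"].round(2))
move([618.4,-375,57],tilt(0))
c=cams.camera("wrist");print(proj(c,[618.4,-375,78]))
g=c["image"].astype(int);m=(g.min(2)>150).astype(np.uint8)
for k in cv2.findContours(m,0,1)[0]:
    if cv2.contourArea(k)>1500: e=cv2.fitEllipse(k);print(e,plane(c,e[0],78))
E
```

```text
50.4 [ 619.38270184 -370.05127407  173.22988034] [3.13992771e+00 6.62959900e-04 1.54517627e+00] [-0.59  0.73  0.98  0.    1.43 -0.56]
shift [-0.12 -0.03  2.91] turn [0.01 0.   0.  ]
[316.24528918 251.81523356]
((282.4652404785156, 409.4677429199219), (44.43256378173828, 175.7072296142578), 89.2047348022461) [ 582.27410131 -529.4660985 ]
((93.80066680908203, 237.2115020751953), (149.16937255859375, 230.05599975585938), 125.68534088134766) [ 436.55354239 -357.71248351]
((208.94398498535156, 154.1176300048828), (42.25993728637695, 80.7202377319336), 42.458892822265625) [ 537.85683836 -294.44383631]
((399.7075500488281, 177.90328979492188), (316.98858642578125, 519.6325073242188), 109.24242401123047) [ 685.52087766 -316.33239017]
```

Emit:
jog_arm:
  commands:
    - {"dx": -0.12, "dy": -0.03, "dz": 0.9, "ax": 0, "ay": 0, "az": 0, "gripper": 0.2}
    - {"dx": 0, "dy": 0, "dz": 0.6, "ax": 0, "ay": 0, "az": 0, "gripper": 0.2}
    - {"dx": 0, "dy": 0, "dz": 0.5, "ax": 0, "ay": 0, "az": 0, "gripper": 0.2}
    - {"dx": 0, "dy": 0, "dz": 0.5, "ax": 0, "ay": 0, "az": 0, "gripper": 0.2}
    - {"dx": 0, "dy": 0, "dz": 0.4, "ax": 0, "ay": 0, "az": 0, "gripper": 0.2}
    - {"dx": 0, "dy": 0, "dz": 0, "ax": 0, "ay": 0, "az": 0, "gripper": 1}
    - {"dx": 0, "dy": 0, "dz": 0, "ax": 0, "ay": 0, "az": 0, "gripper": 1}
    - {"dx": 0, "dy": 0, "dz": 0, "ax": 0, "ay": 0, "az": 0, "gripper": 1}
    - {"dx": 0, "dy": 0, "dz": 0, "ax": 0, "ay": 0, "az": 0, "gripper": 1}
  squeeze: 20

```text
clock: 51.58
eef_pos: [618.0, -374.9, 56.8]
eef_rot: [3.14, 0.001, 1.545]
wrist_force: [-0.9, -0.8, 3.3]
finger_gap: 57.5
finger_force: 20.0
```

Emit:
jog_arm:
  commands:
    - {"dx": 0, "dy": 0, "dz": -0.3, "ax": 0, "ay": 0, "az": 0, "gripper": 1}
    - {"dx": 0, "dy": 0, "dz": -1, "ax": 0, "ay": 0, "az": 0, "gripper": 1}
    - {"dx": 0, "dy": 0, "dz": -1, "ax": 0, "ay": 0, "az": 0, "gripper": 1}
    - {"dx": 0, "dy": 0, "dz": -1, "ax": 0, "ay": 0, "az": 0, "gripper": 1}
    - {"dx": 0, "dy": 0, "dz": -1, "ax": 0, "ay": 0, "az": 0, "gripper": 1}
    - {"dx": 0, "dy": 0, "dz": 0, "ax": 0, "ay": 0, "az": 0, "gripper": 1}

```text
clock: 52.32
eef_pos: [618.3, -375.1, 232.3]
eef_rot: [3.136, 0.003, 1.545]
wrist_force: [0.5, -0.7, -2.0]
finger_gap: 57.4
finger_force: 20.0
```

```bash
python3 - <<'E'
from h import *
s=manip.read_state();print(s["clock"],s["eef_pos"],s["finger_gap"])
for z in(190,152):move([635.8,-223,z],tilt(0))
print([k for k in caps(cams.camera("top"))])
E
```

```text
52.325 [ 618.3231393  -375.1464544   232.30536232] 57.382731246016014
shift [3.82 0.33 1.05] turn [0.03 0.02 0.  ]
shift [3.82 0.33 2.  ] turn [0.03 0.02 0.  ]
[(array([101.2, 277.5]), array([27., 29.]), array([426.7, 406.8])), (array([122.5, 181.3]), array([27.1, 29.1]), array([626.3, 373.2])), (array([207.4,  37.9]), array([28. , 32.7]), array([944.1, 204.5])), (array([600. ,  36.5]), array([25. , 29.8]), array([ 940.9, -640.7]))]
```

Emit:
jog_arm:
  commands:
    - {"dx": 0.95, "dy": 0.08, "dz": 0, "ax": 0, "ay": 0, "az": 0, "gripper": 1}
    - {"dx": 0.95, "dy": 0.08, "dz": 0, "ax": 0, "ay": 0, "az": 0, "gripper": 1}
    - {"dx": 0.95, "dy": 0.08, "dz": 0, "ax": 0, "ay": 0, "az": 0, "gripper": 1}
    - {"dx": 0.97, "dy": 0.09, "dz": 0, "ax": 0, "ay": 0, "az": 0, "gripper": 1}
    - {"dx": 0, "dy": 0, "dz": 0, "ax": 0, "ay": 0, "az": 0, "gripper": 1}
    - {"dx": 0, "dy": 0, "dz": 0.9, "ax": 0, "ay": 0, "az": 0, "gripper": 1}
    - {"dx": 0, "dy": 0, "dz": 0.6, "ax": 0, "ay": 0, "az": 0, "gripper": 1}
    - {"dx": 0, "dy": 0, "dz": 0.35, "ax": 0, "ay": 0, "az": 0, "gripper": 1}
    - {"dx": 0, "dy": 0, "dz": 0.2, "ax": 0, "ay": 0, "az": 0, "gripper": 1}
    - {"dx": 0, "dy": 0, "dz": 0, "ax": 0, "ay": 0, "az": 0, "gripper": 1}

```text
clock: 53.62
eef_pos: [634.9, -222.8, 146.4]
eef_rot: [3.14, 0.0, 1.545]
wrist_force: [0.0, -0.1, -2.1]
finger_gap: 57.4
finger_force: 20.0
```

Emit:
jog_arm:
  commands:
    - {"dx": 0, "dy": 0, "dz": 0.04, "ax": 0, "ay": 0, "az": 0, "gripper": 1}
    - {"dx": 0, "dy": 0, "dz": 0.03, "ax": 0, "ay": 0, "az": 0, "gripper": 1}
    - {"dx": 0, "dy": 0, "dz": 0, "ax": 0, "ay": 0, "az": 0, "gripper": 1}

```text
clock: 54.0
eef_pos: [635.1, -222.7, 145.9]
eef_rot: [3.139, 0.001, 1.545]
wrist_force: [-9.2, 2.0, 15.4]
finger_gap: 57.2
finger_force: 20.0
```

Emit:
jog_arm:
  commands:
    - {"dx": 0, "dy": 0, "dz": 0, "ax": 0, "ay": 0, "az": 0, "gripper": 0.1}
    - {"dx": 0, "dy": 0, "dz": 0, "ax": 0, "ay": 0, "az": 0, "gripper": 0.1}
    - {"dx": 0, "dy": 0, "dz": 0, "ax": 0, "ay": 0, "az": 0, "gripper": 0.1}
    - {"dx": 0, "dy": 0, "dz": -0.5, "ax": 0, "ay": 0, "az": 0, "gripper": 0.1}
    - {"dx": 0, "dy": 0, "dz": -1, "ax": 0, "ay": 0, "az": 0, "gripper": 0.1}
    - {"dx": 0, "dy": 0, "dz": -1, "ax": 0, "ay": 0, "az": 0, "gripper": 0.1}
    - {"dx": 0.5, "dy": 0, "dz": -0.5, "ax": 0, "ay": 0, "az": 0, "gripper": 0.1}
    - {"dx": 1, "dy": -0.04, "dz": 0, "ax": 0, "ay": 0, "az": 0, "gripper": 0.1}
    - {"dx": 1, "dy": -0.04, "dz": 0, "ax": 0, "ay": 0, "az": 0, "gripper": 0.1}
    - {"dx": 1, "dy": -0.04, "dz": 0, "ax": 0, "ay": 0, "az": 0, "gripper": 0.1}

```text
clock: 55.25
eef_pos: [633.1, -79.6, 262.1]
eef_rot: [-3.141, -0.0, 1.546]
wrist_force: [-0.0, 0.3, 0.6]
finger_gap: 84.4
finger_force: 0.0
```

Emit:
jog_arm:
  commands:
    - {"dx": 1, "dy": -0.04, "dz": 0, "ax": 0, "ay": 0, "az": 0, "gripper": 0.1}
    - {"dx": 1, "dy": -0.04, "dz": 0, "ax": 0, "ay": 0, "az": 0, "gripper": 0.1}
    - {"dx": 1, "dy": -0.04, "dz": 0, "ax": 0, "ay": 0, "az": 0, "gripper": 0.1}
    - {"dx": 1, "dy": -0.04, "dz": 0, "ax": 0, "ay": 0, "az": 0, "gripper": 0.1}
    - {"dx": 1, "dy": -0.04, "dz": 0, "ax": 0, "ay": 0, "az": 0, "gripper": 0.1}
    - {"dx": 1, "dy": -0.04, "dz": 0, "ax": 0, "ay": 0, "az": 0, "gripper": 0.1}
    - {"dx": 1, "dy": -0.04, "dz": 0, "ax": 0, "ay": 0, "az": 0, "gripper": 0.1}
    - {"dx": 1, "dy": -0.04, "dz": 0, "ax": 0, "ay": 0, "az": 0, "gripper": 0.1}
    - {"dx": 1, "dy": -0.04, "dz": 0, "ax": 0, "ay": 0, "az": 0, "gripper": 0.1}
    - {"dx": 1, "dy": -0.04, "dz": 0, "ax": 0, "ay": 0, "az": 0, "gripper": 0.1}

```text
clock: 56.5
eef_pos: [626.7, 320.4, 262.1]
eef_rot: [-3.141, 0.0, 1.546]
wrist_force: [1.0, -0.2, 0.2]
finger_gap: 84.8
finger_force: 0.0
```

Emit:
jog_arm:
  commands:
    - {"dx": 1, "dy": -0.04, "dz": 0, "ax": 0, "ay": 0, "az": 0, "gripper": 0.1}
    - {"dx": 0.4, "dy": -0.04, "dz": 0, "ax": 0, "ay": 0, "az": 0, "gripper": 0.1}
    - {"dx": 0, "dy": 0, "dz": 0, "ax": 0, "ay": 0, "az": 0, "gripper": 0.1}
    - {"dx": 0, "dy": 0, "dz": 0, "ax": 0, "ay": 0, "az": 0, "gripper": 0.1}

```text
clock: 57.0
eef_pos: [626.3, 373.0, 263.1]
eef_rot: [3.141, 0.0, 1.544]
wrist_force: [-0.2, -0.8, 0.1]
finger_gap: 84.4
finger_force: 0.0
```

```bash
python3 - <<'E'
from h import *
s=manip.read_state();print(s["clock"],s["eef_pos"],s["eef_rot"],s["finger_gap"],s["joints"].round(2))
move([626.3,373.1,57],tilt(0))
c=cams.camera("top")
for k in caps(c):print(k)
for k in caps(c,168):print(k[2])
w=cams.camera("wrist");cv2.imwrite("pics/w9.png",np.hstack([w["image"][100:380,180:460,::-1],cv2.resize(c["image"][120:220,90:260,::-1],(476,280))]))
print(proj(w,[626.3,373.1,78]))
E
```

```text
57.0 [626.31056008 373.00241276 263.13241369] [3.14107256e+00 2.00089277e-04 1.54402435e+00] 84.42052963554055 [ 0.49  0.72  0.8  -0.    1.63  0.51]
shift [ 0.   -0.    5.15] turn [ 0.  0. -0.]
[317.17572928 224.02279751]
```

```bash
python3 - <<'E'
from h import *
w=cams.camera("wrist");a=proj(w,[626.3,373.1,78]);r=np.linalg.norm(proj(w,[655.3,373.1,78])-a);print(a,r)
g=cv2.GaussianBlur(cv2.cvtColor(w["image"],cv2.COLOR_RGB2GRAY),(5,5),1)
h=cv2.HoughCircles(g,cv2.HOUGH_GRADIENT,1,20,param1=80,param2=15,minRadius=int(r*.85),maxRadius=int(r*1.15))
for c in h[0][:4]:print(c,plane(w,c[:2],78))
E
```

```text
[317.11704632 224.0459448 ] 26.70015160139429
[275.5 219.5  24.9] [581.40076092 379.36307473]
[146.5 183.5  26.8] [447.88493949 421.58475619]
```

View pics/w9.png

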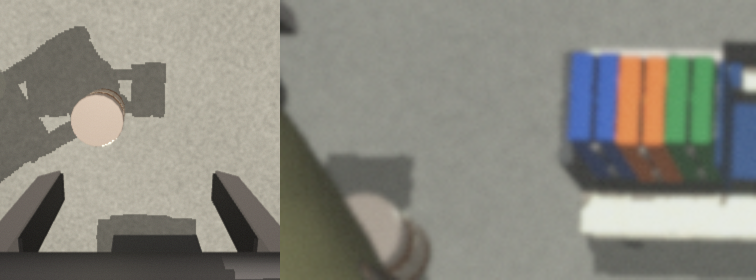

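The wrist crop shows the left jar was knocked about 45 mm but is still upright, with its cap at wrist pixel (277,219), or about (581,379). The boxes stand closed up. I'll move over the jar and measure again.

Emit:
jog_arm:
  commands:
    - {"dx": 0.13, "dy": -0.56, "dz": 0.5, "ax": 0, "ay": 0, "az": 0, "gripper": 0}
    - {"dx": 0, "dy": -0.56, "dz": 0.9, "ax": 0, "ay": 0, "az": 0, "gripper": 0}
    - {"dx": 0, "dy": 0, "dz": 0.7, "ax": 0, "ay": 0, "az": 0, "gripper": 0}
    - {"dx": 0, "dy": 0, "dz": 0, "ax": 0, "ay": 0, "az": 0, "gripper": 0}
    - {"dx": 0, "dy": 0, "dz": 0, "ax": 0, "ay": 0, "az": 0, "gripper": 0}

```text
clock: 57.78
eef_pos: [582.3, 380.3, 180.7]
eef_rot: [3.139, -0.001, 1.544]
wrist_force: [-0.2, 0.4, 0.3]
finger_gap: 94.0
finger_force: 0.0
```

```bash
python3 - <<'E'
from h import *
print(manip.read_state()["eef_pos"])
w=cams.camera("wrist");a=proj(w,[581.4,379.4,78]);r=np.linalg.norm(proj(w,[610.4,379.4,78])-a);print(a,r)
g=cv2.GaussianBlur(cv2.cvtColor(w["image"],cv2.COLOR_RGB2GRAY),(5,5),1)
h=cv2.HoughCircles(g,cv2.HOUGH_GRADIENT,1,20,param1=80,param2=15,minRadius=int(r*.85),maxRadius=int(r*1.15))
for c in h[0][:4]:print(c,plane(w,c[:2],78))
move([581.4,379.4,57],tilt(0))
E
```

```text
[582.2562503  380.3262602  180.74651357]
[316.21350226 244.97494102] 34.18579183460166
[150.5 197.5  33.8] [447.10275852 423.28075304]
[318.5 246.5  32.7] [583.30483279 378.00564955]
shift [-0.03 -0.03  3.1 ] turn [ 0.02 -0.01 -0.  ]
```

Emit:
jog_arm:
  commands:
    - {"dx": -0.05, "dy": 0, "dz": 0.9, "ax": 0, "ay": 0, "az": 0, "gripper": 0}
    - {"dx": 0, "dy": 0, "dz": 0.7, "ax": 0, "ay": 0, "az": 0, "gripper": 0}
    - {"dx": 0, "dy": 0, "dz": 0.6, "ax": 0, "ay": 0, "az": 0, "gripper": 0}
    - {"dx": 0, "dy": 0, "dz": 0.5, "ax": 0, "ay": 0, "az": 0, "gripper": 0}
    - {"dx": 0, "dy": 0, "dz": 0.4, "ax": 0, "ay": 0, "az": 0, "gripper": 0}
    - {"dx": 0, "dy": 0, "dz": 0, "ax": 0, "ay": 0, "az": 0, "gripper": 1}
    - {"dx": 0, "dy": 0, "dz": 0, "ax": 0, "ay": 0, "az": 0, "gripper": 1}
    - {"dx": 0, "dy": 0, "dz": 0, "ax": 0, "ay": 0, "az": 0, "gripper": 1}
    - {"dx": 0, "dy": 0, "dz": 0, "ax": 0, "ay": 0, "az": 0, "gripper": 1}
    - {"dx": 0, "dy": 0, "dz": 0, "ax": 0, "ay": 0, "az": 0, "gripper": 1}
  squeeze: 20

```text
clock: 59.08
eef_pos: [581.8, 378.6, 55.7]
eef_rot: [3.14, -0.001, 1.545]
wrist_force: [0.4, -0.1, 3.3]
finger_gap: 57.4
finger_force: 20.0
```

Emit:
jog_arm:
  commands:
    - {"dx": 0, "dy": 0, "dz": 0, "ax": 0, "ay": 0, "az": 0, "gripper": 1}
    - {"dx": 0, "dy": 0, "dz": -0.3, "ax": 0, "ay": 0, "az": 0, "gripper": 1}
    - {"dx": 0, "dy": 0, "dz": -1, "ax": 0, "ay": 0, "az": 0, "gripper": 1}
    - {"dx": 0, "dy": 0, "dz": -1, "ax": 0, "ay": 0, "az": 0, "gripper": 1}
    - {"dx": 0, "dy": 0, "dz": -1, "ax": 0, "ay": 0, "az": 0, "gripper": 1}
    - {"dx": 0, "dy": 0, "dz": -1, "ax": 0, "ay": 0, "az": 0, "gripper": 1}
    - {"dx": 0, "dy": 0, "dz": -1, "ax": 0, "ay": 0, "az": 0, "gripper": 1}
    - {"dx": 0, "dy": 0, "dz": -0.7, "ax": 0, "ay": 0, "az": 0, "gripper": 1}
    - {"dx": 0, "dy": 0, "dz": 0, "ax": 0, "ay": 0, "az": 0, "gripper": 1}

```text
clock: 60.2
eef_pos: [581.6, 378.7, 297.4]
eef_rot: [3.138, -0.002, 1.545]
wrist_force: [0.2, 0.9, -2.1]
finger_gap: 57.4
finger_force: 20.0
```

```bash
python3 - <<'E'
from h import *
s=manip.read_state();print(s["clock"],s["eef_pos"],s["finger_gap"])
for z in(s["eef_pos"][2],149):move([637.3,-161,z],tilt(0))
E
```

```text
60.2 [581.61402431 378.66898427 297.43912868] 57.36445276984657
shift [-13.45   1.74  -0.02] turn [ 0.02 -0.01  0.  ]
shift [-13.46   1.72   3.69] turn [ 0.02 -0.01  0.  ]
```

Emit:
jog_arm:
  commands:
    - {"dx": -0.96, "dy": 0.12, "dz": 0, "ax": 0, "ay": 0, "az": 0, "gripper": 1}
    - {"dx": -0.96, "dy": 0.12, "dz": 0, "ax": 0, "ay": 0, "az": 0, "gripper": 1}
    - {"dx": -0.96, "dy": 0.12, "dz": 0, "ax": 0, "ay": 0, "az": 0, "gripper": 1}
    - {"dx": -0.96, "dy": 0.12, "dz": 0, "ax": 0, "ay": 0, "az": 0, "gripper": 1}
    - {"dx": -0.96, "dy": 0.12, "dz": 0, "ax": 0, "ay": 0, "az": 0, "gripper": 1}
    - {"dx": -0.96, "dy": 0.12, "dz": 0, "ax": 0, "ay": 0, "az": 0, "gripper": 1}
    - {"dx": -0.96, "dy": 0.12, "dz": 0, "ax": 0, "ay": 0, "az": 0, "gripper": 1}
    - {"dx": -0.96, "dy": 0.12, "dz": 0, "ax": 0, "ay": 0, "az": 0, "gripper": 1}
    - {"dx": -0.96, "dy": 0.12, "dz": 0, "ax": 0, "ay": 0, "az": 0, "gripper": 1}
    - {"dx": -0.96, "dy": 0.12, "dz": 0, "ax": 0, "ay": 0, "az": 0, "gripper": 1}

```text
clock: 61.45
eef_pos: [619.0, -7.9, 293.2]
eef_rot: [-3.14, -0.0, 1.545]
wrist_force: [0.5, 0.8, -1.5]
finger_gap: 57.9
finger_force: 20.0
```

Emit:
jog_arm:
  commands:
    - {"dx": -0.96, "dy": 0.13, "dz": 0, "ax": 0, "ay": 0, "az": 0, "gripper": 1}
    - {"dx": -0.96, "dy": 0.13, "dz": 0, "ax": 0, "ay": 0, "az": 0, "gripper": 1}
    - {"dx": -0.96, "dy": 0.13, "dz": 0, "ax": 0, "ay": 0, "az": 0, "gripper": 1}
    - {"dx": -0.96, "dy": 0.13, "dz": 0, "ax": 0, "ay": 0, "az": 0, "gripper": 1}
    - {"dx": 0, "dy": 0, "dz": 0, "ax": 0, "ay": 0, "az": 0, "gripper": 1}
    - {"dx": 0, "dy": 0, "dz": 0, "ax": 0, "ay": 0, "az": 0, "gripper": 1}

```text
clock: 62.2
eef_pos: [636.0, -160.1, 293.9]
eef_rot: [-3.14, -0.001, 1.545]
wrist_force: [-0.2, 0.2, -1.3]
finger_gap: 57.4
finger_force: 20.0
```

```bash
cat >> h.py <<'E'
def hough(c,guess,z,n=3,box=60):
    a=proj(c,[*guess,z]);r=np.linalg.norm(proj(c,[guess[0],guess[1]+29,z])-a);u,v=(a-box/2).round().astype(int);k=4
    g=cv2.cvtColor(c["image"],cv2.COLOR_RGB2GRAY)[v:v+box,u:u+box];g=cv2.GaussianBlur(cv2.resize(g,None,fx=k,fy=k,interpolation=cv2.INTER_CUBIC),(7,7),2)
    h=cv2.HoughCircles(g,cv2.HOUGH_GRADIENT,1,15,param1=80,param2=12,minRadius=int(r*k*.88),maxRadius=int(r*k*1.12))
    print("expected",a.round(1),round(r,1))
    for q in ([] if h is None else h[0][:n]):
        p=(q[:2]+.5)/k-.5+[u,v];print(p.round(1),round(q[2]/k,1),plane(c,p,z).round(1))
E
python3 - <<'E'
from h import *
s=manip.read_state();print(s["clock"],s["eef_pos"],s["finger_gap"])
for z in(150,):move([637.3,-161,z],tilt(0))
hough(cams.camera("top"),(635.3,-223),168)
E
```

```text
62.2 [ 636.0376953  -160.12172926  293.87658928] 57.422993480982115
shift [-0.02  0.04  3.6 ] turn [-0.01 -0.    0.  ]
expected [418.3 162.6] 15.2
```

Emit:
jog_arm:
  commands:
    - {"dx": 0, "dy": 0.03, "dz": 0.9, "ax": 0, "ay": 0, "az": 0, "gripper": 1}
    - {"dx": 0, "dy": 0, "dz": 0.9, "ax": 0, "ay": 0, "az": 0, "gripper": 1}
    - {"dx": 0, "dy": 0, "dz": 0.8, "ax": 0, "ay": 0, "az": 0, "gripper": 1}
    - {"dx": 0, "dy": 0, "dz": 0.5, "ax": 0, "ay": 0, "az": 0, "gripper": 1}
    - {"dx": 0, "dy": 0, "dz": 0.3, "ax": 0, "ay": 0, "az": 0, "gripper": 1}
    - {"dx": 0, "dy": 0, "dz": 0.2, "ax": 0, "ay": 0, "az": 0, "gripper": 1}
    - {"dx": 0, "dy": 0, "dz": 0.03, "ax": 0, "ay": 0, "az": 0, "gripper": 1}
    - {"dx": 0, "dy": 0, "dz": 0, "ax": 0, "ay": 0, "az": 0, "gripper": 1}

```text
clock: 63.25
eef_pos: [637.8, -160.7, 150.6]
eef_rot: [3.14, 0.0, 1.545]
wrist_force: [0.0, -0.4, -1.7]
finger_gap: 57.7
finger_force: 20.0
```

Emit:
jog_arm:
  commands:
    - {"dx": 0, "dy": 0, "dz": 0.03, "ax": 0, "ay": 0, "az": 0, "gripper": 1}
    - {"dx": 0, "dy": 0, "dz": 0, "ax": 0, "ay": 0, "az": 0, "gripper": 1}

```text
clock: 63.5
eef_pos: [637.6, -160.8, 148.9]
eef_rot: [3.141, 0.0, 1.545]
wrist_force: [0.3, -0.4, -0.8]
finger_gap: 57.8
finger_force: 20.0
```

Emit:
jog_arm:
  commands:
    - {"dx": 0, "dy": 0, "dz": 0.04, "ax": 0, "ay": 0, "az": 0, "gripper": 1}
    - {"dx": 0, "dy": 0, "dz": 0.03, "ax": 0, "ay": 0, "az": 0, "gripper": 1}
    - {"dx": 0, "dy": 0, "dz": 0, "ax": 0, "ay": 0, "az": 0, "gripper": 1}

```text
clock: 63.88
eef_pos: [637.6, -160.7, 145.8]
eef_rot: [3.141, -0.0, 1.545]
wrist_force: [-0.7, 0.2, -1.7]
finger_gap: 57.3
finger_force: 20.0
```

Emit:
jog_arm:
  commands:
    - {"dx": 0, "dy": 0, "dz": 0.03, "ax": 0, "ay": 0, "az": 0, "gripper": 1}
    - {"dx": 0, "dy": 0, "dz": 0, "ax": 0, "ay": 0, "az": 0, "gripper": 1}

```text
clock: 64.12
eef_pos: [637.7, -160.8, 145.6]
eef_rot: [3.14, 0.0, 1.545]
wrist_force: [-2.6, 0.4, 4.7]
finger_gap: 57.6
finger_force: 20.0
```

Contact made. I'll release, back away toward the robot base so the top camera can see, and check everything.

Emit:
jog_arm:
  commands:
    - {"dx": 0, "dy": 0, "dz": 0, "ax": 0, "ay": 0, "az": 0, "gripper": 0}
    - {"dx": 0, "dy": 0, "dz": 0, "ax": 0, "ay": 0, "az": 0, "gripper": 0}
    - {"dx": 0, "dy": 0, "dz": 0, "ax": 0, "ay": 0, "az": 0, "gripper": 0}
    - {"dx": 0, "dy": 0, "dz": 0, "ax": 0, "ay": 0, "az": 0, "gripper": 0}
    - {"dx": 0, "dy": 0, "dz": -0.5, "ax": 0, "ay": 0, "az": 0, "gripper": 0}
    - {"dx": 0, "dy": 0, "dz": -1, "ax": 0, "ay": 0, "az": 0, "gripper": 0}
    - {"dx": 0, "dy": 0, "dz": -1, "ax": 0, "ay": 0, "az": 0, "gripper": 0}
    - {"dx": 0, "dy": 0, "dz": -1, "ax": 0, "ay": 0, "az": 0, "gripper": 0}
    - {"dx": 1, "dy": 0, "dz": 0, "ax": 0, "ay": 0, "az": 0, "gripper": 0}
    - {"dx": 1, "dy": 0, "dz": 0, "ax": 0, "ay": 0, "az": 0, "gripper": 0}

```text
clock: 65.38
eef_pos: [639.5, -80.1, 285.0]
eef_rot: [3.14, -0.0, 1.544]
wrist_force: [-0.4, -0.3, -1.1]
finger_gap: 93.8
finger_force: 0.0
```

Emit:
jog_arm:
  commands:
    - {"dx": 0, "dy": -1, "dz": 0, "ax": 0, "ay": 0, "az": 0, "gripper": 0}
    - {"dx": 0, "dy": -1, "dz": 0, "ax": 0, "ay": 0, "az": 0, "gripper": 0}
    - {"dx": 0, "dy": -1, "dz": 0, "ax": 0, "ay": 0, "az": 0, "gripper": 0}
    - {"dx": 0, "dy": -1, "dz": 0, "ax": 0, "ay": 0, "az": 0, "gripper": 0}
    - {"dx": 0, "dy": -1, "dz": 0, "ax": 0, "ay": 0, "az": 0, "gripper": 0}
    - {"dx": 0, "dy": -1, "dz": 0, "ax": 0, "ay": 0, "az": 0, "gripper": 0}
    - {"dx": 0, "dy": 0, "dz": 0, "ax": 0, "ay": 0, "az": 0, "gripper": 0}

```text
clock: 66.25
eef_pos: [398.4, -74.5, 285.3]
eef_rot: [3.139, 0.0, 1.544]
wrist_force: [-0.7, 0.5, 0.0]
finger_gap: 93.8
finger_force: 0.0
```

```bash
python3 - <<'E'
from h import *
s=manip.read_state();print(s["clock"],s["eef_pos"])
c=cams.camera("top")
hough(c,(635.3,-223),168);hough(c,(637.5,-161),168);
i=c["image"].astype(int)
# boxes' top faces at z=190: colour masks
hsv=cv2.cvtColor(c["image"],cv2.COLOR_RGB2HSV)
for n,lo,hi,y in(("orange",5,18,140),("green",50,80,124),("blue",108,125,188)):
    m=cv2.inRange(hsv,(lo,110,105),(hi,255,255));p=proj(c,[645,y,190]).astype(int);b=np.zeros_like(m);b[p[1]-28:p[1]+26,p[0]-20:p[0]+20]=1
    q=cv2.findNonZero(m*b);r=cv2.minAreaRect(q);print(n,len(q),np.round(r[0],1),np.round(r[1],1),round(r[2],1),plane(c,r[0],190).round(1))
cs=cams.camera("scene");print(sum(0 for _ in()));cv2.imwrite("pics/end.png",cs["image"][:,:,::-1]);cv2.imwrite("pics/endtop.png",c["image"][:,:,::-1])
w=cams.camera("scene");hough(w,(635.3,-223),168);hough(w,(637.5,-161),168)
E
```

```text
66.25 [398.38642176 -74.54966591 285.33054023]
expected [418.3 162.6] 15.2
[418.2 163.2] 14.5 [ 634.  -222.9]
expected [385.8 161.7] 15.2
[385.5 160.8] 15.2 [ 639.4 -160.4]
orange 568 [218.8 160.6] [39.8 18.5] 87.0 [635.  155.4]
green 259 [236.  155.5] [27. 14.] 90.0 [644.6 123.2]
blue 471 [201.  154.7] [15.3 31.1] 2.9 [646.6 189.1]
0
expected [216.4 253.9] 16.4
[214. 250.] 14.8 [ 623.3 -225.9]
[217.5 259.8] 15.9 [ 651.7 -222.9]
[217.5 247.5] 17.3 [ 617.6 -219. ]
expected [251.1 249.9] 16.0
[250.8 257.5] 16.8 [ 658.4 -164.8]
[254.2 255.8] 15.4 [ 655. -158.]
[254.8 246.2] 14.3 [ 628.6 -152.9]
```

The jars are at (634,-222.9) and (639.4,-160.4). Blue is at y = 189 and green at 123, which fits the row. Everything is within tolerance, so I'm handing in.

```bash
python3 -c "
from cell import job
print(job.sign_off())"
```

```text
the job is handed in; nothing more can be done
None
```

The job is handed in: all three slide boxes are filed on end with the bookend closed up against them, and both jars stand in a row from the right end plate. The final camera check put everything it could measure within tolerance (it gave no clean reading for the orange box in the middle); no verdict came back.

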